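Sort mixed grinding balls over the ball grader

TASK

Push the grader's collecting drawer fully home, then pick up the blue scoop of mixed grinding balls and tip it slowly with its lip low over the high end of the trough, so that the ceramic balls roll out gently (never let them drop far) and each size falls through its own slot into its own compartment. When all five are in, stand the empty scoop upright back on its black mat, and leave the jar, its lid, the tube rack and the wash bottle alone.

Things in the scene. Friction and masses are not known exactly. Their poses are not given: they have to be found in the camera images.
- grader: Fixed grey sheet-metal ball grader, 302 mm long, 94 mm wide, an open V trough over a drawer. Origin: centre of its underside. y: along its length towards the high (head) end; x: across it, away from the drawer front (the drawer comes out to -x); z up. The trough falls 10.5 degrees towards -y; the bottom of its V is 102 mm above the bench at the head end (y = 145 mm) and 48 mm at the foot (y = -145 mm)
- head (a point): Bottom of the V, 30 mm down the trough from the head end plate (grader x = 0, y = 115 mm), 96 mm above the bench; tip the balls here. Axes as the grader's. The V is 84 mm wide inside, its floors slope 30 degrees; side wall tops are 40 mm above the V bottom. The head end plate, 30 mm away at +y and 4 mm thick, is 126 mm high. The first 78 mm of the V are plain, then come the slots
- drawer (a joint): Travel (m) of the blue collecting drawer under the trough: 0 = fully home, grows as it comes out to the grader's -x, up to 0.07. About 1.5 N of friction; stays where left. Its three compartments lie under the three slots only when it is home
- drawer_handle (a point): Middle of the drawer's handle, a steel rod 10 mm thick, 90 mm long along the grader's y, 24 mm above the bench, 32 mm in front of the drawer face. Axes as the grader's; moves with the drawer. Free above; when the drawer is home the grader's side wall (95 to 115 mm high here) stands 41 mm behind the rod, towards +x
- mat_mid (a point): Centre of the top of the fixed black rubber mat on which the scoop stands: 235 mm (its x) by 115 mm (its y), 3 mm thick
- scoop_grip (a point): Middle of the blue scoop's handle, half-way up: a bar 16 mm wide (y), 18 mm high, 84 mm long (x), its centre 31 mm above the scoop's underside, this point 36 mm behind the pan's back wall. x points from handle to pouring lip, z up when level. The pan is 62 mm wide inside, its walls reach 36 mm above the underside
- scoop_lip (a point): Middle of the scoop's pouring lip (front edge of its floor, 52 mm wide inside), 157 mm in front of scoop_grip and 18 mm above the underside when level. Axes as scoop_grip. The last 40 mm of floor rise at 20 degrees to the lip: balls stay in until it is tipped about 20 degrees nose down, and all have rolled out by 40 to 45 degrees
- scoop: The blue plastic scoop, 200 mm long, 67 mm wide, 0.12 kg (with its five balls 0.27 kg). Origin on its underside, 78 mm in front of scoop_grip. Axes as scoop_grip. Tipped over 2 s or more, the balls run down the trough in file; dumped all at once, one may be carried past its slot
- ball30_center (a point): Centre of a white ceramic grinding ball, 30 mm across (large size). It starts in the scoop's pan; its axes turn with it
- ball20a_center (a point): Centre of a white ceramic grinding ball, 20 mm across (medium size). It starts in the scoop's pan; its axes turn with it
- ball20b_center (a point): Centre of a white ceramic grinding ball, 20 mm across (medium size). It starts in the scoop's pan; its axes turn with it
- ball15a_center (a point): Centre of a white ceramic grinding ball, 15 mm across (small size). It starts in the scoop's pan; its axes turn with it
- ball15b_center (a point): Centre of a white ceramic grinding ball, 15 mm across (small size). It starts in the scoop's pan; its axes turn with it
- bin_small (a point): Centre of the floor of the drawer's compartment for the 15 mm balls: 74 mm (y) by 87 mm (x), walls 30 mm high, floor 9 mm above the bench. Axes as the grader's; moves with the drawer. When the drawer is home it lies under the 16.5 mm wide slot along the bottom of the V (grader y = 67 to -11 mm), through which these balls drop
- bin_medium (a point): Centre of the floor of the drawer's compartment for the 20 mm balls: 69 mm (y) by 87 mm (x), walls 30 mm high, floor 9 mm above the bench. Axes as the grader's; moves with the drawer. When the drawer is home it lies under the 23.5 mm wide slot along the bottom of the V (grader y = -11 to -83 mm), through which these balls drop
- bin_large (a point): Centre of the floor of the drawer's compartment for the 30 mm balls: 58 mm (y) by 87 mm (x), walls 30 mm high, floor 9 mm above the bench. Axes as the grader's; moves with the drawer. When the drawer is home it lies under the 36 mm wide slot along the bottom of the V (grader y = -83 to -145 mm), through which these balls drop
- jar: Open steel grinding jar, 72 mm across, 70 mm high, upright; origin: centre of its underside. Leave alone
- jar_lid: The jar's round steel lid, 80 mm across, 26 mm high with its black knob, lying on the bench; origin: centre of its underside. Leave alone
- tube_rack: Grey rack 75 by 190 mm with blue-capped tubes, 102 mm high; origin: centre of its underside, long side along its y. Leave alone
- wash_bottle: White plastic wash bottle with a red cap, 62 mm across, 160 mm high; origin: centre of its underside. Leave alone

How it is judged:
By the outcome, as a careful person would: the job done as asked, in the order asked, and still so for the second after the job is handed in, with the robot touching nothing.
It also fails if it takes over 72 s, if anything falls off the work surface, if the arm or the gripper's body presses on something with over 40 N, if the wrist force passes 120 N, or if a joint passes its speed limit or range.

ROBOT

A 6-joint arm with a two-finger parallel gripper is mounted at the origin on the work surface. World frame = base frame: x ahead of the robot, y to its left, z up, the work surface at z = 0. Lengths are in m, angles in degrees, forces in N, time in s.
With the tool pointing down it reaches from about 0.275 to 0.825 m from the base axis. Payload 4.9 kg.
Tool frame: the origin (TCP) lies between the finger pads; the fingertips stand 22 mm ahead of it and the grasp point (between the pads) lies 3 mm ahead of it (r.tip_reach is the distance from the TCP to the fingertips, in m); x points along the fingers, y is the direction in which the jaws open and shut, and the axes are right-handed (so a half turn about x gives the same grasp; the last joint's range is limited). The gripper opens to 85 mm and grips with 20 to 120 N. Pads are 22 mm wide; open, the fingers measure 114 mm over their backs; the gripper's body (76 mm by 85 mm) begins 54 mm behind the grasp point. The pads swing forward as they close: fully open they stand 13 mm farther back than shut.
Start: joints at [-79.022, 18.69, -11.035, 60.275, 0, 82.311], TCP at [0.176, -0.521, 0.253] pointing down, gripper open.
Joint ranges: [-152.03, 152.03], [-55.5, 102.48], [-74.3, 77.21], [-110.64, 120.58], [-84.22, 78.4], [-180, 180]. Speed limits (degrees/s): [147.25, 147.25, 180, 180, 180, 180].

INTERFACE

Orientations are given as [roll, pitch, yaw] about the fixed x, y, z axes, in that order (R = Rz(yaw) Ry(pitch) Rx(roll)).
In Python, from rig import r gives the robot as it stands. The module is installed in compiled form; this text tells all that it offers.
- The arm moves only by the tool jog_arm, never from a script. Its argument "increments" is a list of rows, each an object of numbers: "tx", "ty", "tz": the shift along the tool's x, y, z in cm; "wx", "wy", "wz": the turn, a rotation vector about the tool's x, y, z in degrees. In form: [{"tx": .., "ty": .., "tz": .., "wx": .., "wy": .., "wz": ..}, ...]. A call has 1 to 20 rows; each row is the pose to reach, as a shift and turn from the pose measured when the call began, along the tool's axes at that moment; what a row does not reach only later rows make up. A row lasts 1/10 s, in which the tool goes at most 50 mm and 8.59 degrees, less where a joint would pass 70% of its speed; a pose out of reach is approached as far as the arm can. A call with a gripper value outside its range is refused whole. "gripper" is the finger opening in cm, from 0 to 8.54, set as the call begins (left out, the last holds). The fingers move at their own pace and stop on an object; the grip force is fixed at half the most. Time passes only in rows, so rows that repeat a pose let the fingers close. It gives the time, the measured TCP pose, the force and the opening at its end, in the units of the state.
- r.observe(): the state, without advancing time (a new reading comes with each control period).
- r.snapshot(name): name is "side" or "top" or "wrist"; returns a dict with "color" (480x640x3 uint8, red, green, blue), "range_z" (480x640 float32, m along the optical axis (not along the pixel's ray), 0 where there is no reading), "fovy" (degrees; the focal length in pixels is half the picture's height over the tangent of half this angle, whatever the lens; pixels are square), "cx", "cy" (the principal point, pixels), "dist" ([k1, k2, p1, p2, k3] as OpenCV has them; the pictures are not rectified), "world_to_cam" (4x4, takes a point from world to camera coordinates); the wrist camera has in their place "mount" (4x4, takes a point from camera to tool coordinates, whose origin is the TCP and whose axes are the tool frame's). Camera axes: x right, y up, looking along -z (the intrinsics and any distortion apply to the point x, -y, -z); pixel columns grow to the right and rows downward; lengths in m; the calibration is good to about 2 mm. A picture is of the moment at which its call begins: read the wrist's pose just before it.
- r.finish_job(): hands the job in, once; it reports no verdict.
Trained networks look in a picture, given as the dict that the camera call returned (one of the last four; its "shot" number tells which), for a name from the list of things; names that differ only in an ending like _2 or _b are one class to them, and where a whole thing is asked for, a point or a joint stands for the part that bears it (a point fixed in the world has none). Each returns a list of dicts, best first, with "score" (0 to 1); they miss things now and then, are a little off and sometimes report something else, mostly with a low value. They report only what shows in the picture. A call takes as long as a camera call.
- r.boxes_of(query, picture): "rect" ([centre column, centre row, width, height] in pixels, round what is visible of it).
- r.place_of(query, picture): "position" ([column, row] in pixels: a listed point, or the origin of a listed thing).
The state is a dict: "time": time; "qpos": joint angles; "joint_velocities": joint speeds; "joint_torque": joint torques, N m; "ee_pos": TCP position; "tool_rot": TCP orientation; "wrist_force": force on the tool from outside, world axes, zero at the start; "wrist_torque": the same for the moment, N m; "opening": opening from 0.0 (shut) to 1.0 (fully open).
Only numpy, scipy, OpenCV 4.12 (cv2) and the standard library are available. Lean on these libraries where they do the work, as an engineer would, in place of code of your own. Each camera call takes 0.05 s, during which the arm holds its last target.

## Working session

There is one attempt and no reset: what is moved stays moved. The work goes in short steps, Python scripts to look and compute and a tool call to move; the robot and the scene stay as the last step left them, time stands still between calls to the robot, and variables do not carry over. Pictures are saved under pics/ and viewed, and the job is handed in when it is done.

Besides the shell and the picture viewer there is one more tool, called in YAML: its name, and indented under it one key for each argument. jog_arm: Moves the arm, as the interface text tells. Its arguments: {"type":"object","properties":{"increments":{"type":"array","items":{"type":"object","properties":{"tx":{"type":"number"},"ty":{"type":"number"},"tz":{"type":"number"},"wx":{"type":"number"},"wy":{"type":"number"},"wz":{"type":"number"}}}},"gripper":{"type":"number"}},"required":["increments"]}

```bash
mkdir -p pics
cat > h.py <<'E'
import numpy as np, cv2
from scipy.spatial.transform import Rotation as R
from rig import r
def K(s):
    f=240/np.tan(np.radians(s["fovy"])/2); return np.array([[f,0,s["cx"]],[0,f,s["cy"]],[0,0,1.]])
def c2w(s,st=None):
    if "world_to_cam" in s: return np.linalg.inv(s["world_to_cam"])
    T=np.eye(4);T[:3,:3]=R.from_euler('xyz',st["tool_rot"],degrees=True).as_matrix();T[:3,3]=st["ee_pos"]
    return T@np.array(s["mount"])
def ray(s,px,st=None):
    u=cv2.undistortPoints(np.array([[px]],float),K(s),np.array(s["dist"],float))[0,0]
    T=c2w(s,st); d=T[:3,:3]@np.array([u[0],-u[1],-1.]); return T[:3,3],d
def onz(s,px,z,st=None):
    o,d=ray(s,px,st); return o+d*(z-o[2])/d[2]
def dep(s,px,st=None):
    o,d=ray(s,px,st); return o+d*s["range_z"][int(round(px[1])),int(round(px[0]))]
def proj(s,P,st=None):
    T=np.linalg.inv(c2w(s,st)); p=np.atleast_2d(P)@T[:3,:3].T+T[:3,3]; p=p*[1,-1,-1]
    return cv2.projectPoints(p,np.zeros(3),np.zeros(3),K(s),np.array(s["dist"],float))[0][:,0]
def save(s,n): cv2.imwrite(f"pics/{n}.png",s["color"][:,:,::-1])
E
python3 - <<'E'
from h import *
st=r.observe(); print(st)
for n in ["side","top"]:
    s=r.snapshot(n); save(s,n+"0"); print(n,s["fovy"],s["dist"],np.round(c2w(s),3).tolist())
    for q,z in [("grader",0),("head",.096),("drawer_handle",.024),("mat_mid",.003),("scoop_grip",.034),("scoop_lip",.021),("scoop",.003),("bin_small",.009),("bin_large",.009),("jar",0),("jar_lid",0),("tube_rack",0),("wash_bottle",0),("ball30_center",.025)]:
        for d in r.place_of(q,s)[:2]:
            print(q,round(d["score"],2),np.round(d["position"]),"z",np.round(onz(s,d["position"],z),3),"dep",np.round(dep(s,d["position"]),3))
E
```

```text
{'time': 0.0, 'qpos': array([-7.90222021e+01,  1.87323005e+01, -1.10922053e+01,  6.02745957e+01,
       -1.57655775e-03,  8.23113704e+01]), 'joint_velocities': array([-0.06840796, -0.0640452 , -0.09425119, -0.06888033, -0.04366153,
        0.15275683]), 'joint_torque': array([ 1.35093605e-04, -4.43395078e+01,  2.62440830e+01,  1.52189692e-02,
       -8.78450055e-05, -2.90807037e-06]), 'ee_pos': array([ 0.17593441, -0.52052443,  0.25249933]), 'tool_rot': array([-96.77721678,  89.90088594, 101.88921215]), 'wrist_force': array([ 0.70238123, -0.25560292,  0.30805851]), 'wrist_torque': array([ 0.01539993,  0.01176009, -0.0060072 ]), 'opening': 1.002817387440121}
side 50.95429554468137 [-0.13425212  0.          0.          0.          0.        ] [[-0.983, 0.104, -0.154, 0.356], [-0.185, -0.627, 0.757, 0.88], [-0.018, 0.772, 0.635, 0.914], [0.0, 0.0, 0.0, 1.0]]
grader 0.79 [308. 285.] z [ 0.575 -0.028  0.   ] dep [0.546 0.09  0.119]
grader 0.39 [303. 410.] z [0.51  0.333 0.   ] dep [0.504 0.354 0.035]
head 0.61 [289. 292.] z [0.588 0.096 0.096] dep [0.579 0.127 0.128]
drawer_handle 0.81 [3
[... 2245 characters left out ...]
0.515 -0.14   0.01 ]
bin_large 0.46 [142. 250.] z [0.552 0.39  0.009] dep [0.548 0.377 0.043]
jar 0.68 [442. 309.] z [ 0.388 -0.385  0.   ] dep [ 0.388 -0.382  0.011]
jar 0.42 [285. 256.] z [0.532 0.016 0.   ] dep [0.53  0.015 0.011]
jar_lid 0.81 [180. 199.] z [0.69  0.296 0.   ] dep [0.683 0.288 0.027]
jar_lid 0.2 [297. 240.] z [ 0.574 -0.015  0.   ] dep [ 0.562 -0.018  0.085]
tube_rack 0.84 [426. 215.] z [ 0.633 -0.355  0.   ] dep [ 0.621 -0.341  0.061]
wash_bottle 0.84 [499. 288.] z [ 0.438 -0.537  0.   ] dep [ 0.435 -0.501  0.093]
ball30_center 0.41 [156. 269.] z [0.502 0.345 0.025] dep [0.501 0.342 0.032]
ball30_center 0.33 [424. 215.] z [ 0.63  -0.343  0.025] dep [ 0.615 -0.325  0.103]
```

View pics/side0.png

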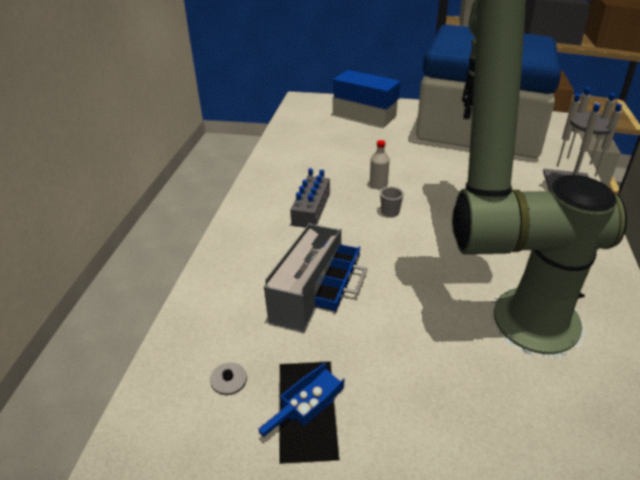

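View pics/top0.png

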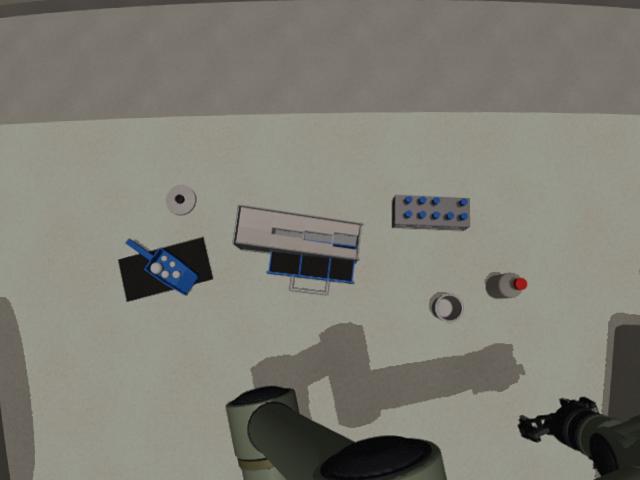

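Scene understood: grader head end faces the mat (+y world). I'll refine the grader, drawer and scoop poses from depth.

```bash
cat >> h.py <<'E'
def cloud(s,st=None):
    v,u=np.mgrid[0:480,0:640]; uv=np.stack([u,v],-1).reshape(-1,1,2).astype(float)
    n=cv2.undistortPoints(uv,K(s),np.array(s["dist"],float))[:,0]
    T=c2w(s,st); z=s["range_z"].reshape(-1)
    P=np.c_[n[:,0]*z,-n[:,1]*z,-z]@T[:3,:3].T+T[:3,3]; P[z==0]=np.nan
    return P.reshape(480,640,3)
E
python3 - <<'E'
from h import *
s=r.snapshot("top"); P=cloud(s)
b=s["color"][360:365,300:305]; 
m=(P[...,2]>0.03)&(P[...,0]>.45)&(P[...,0]<.72)&(P[...,1]>-.2)&(P[...,1]<.16)
col=s["color"].astype(int); blue=(col[...,2]>col[...,0]+40)
Q=P[m&~blue]; print(len(Q),np.percentile(Q,[1,50,99],axis=0).round(3))
rc=cv2.minAreaRect(Q[:,:2].astype(np.float32)*1000); print(rc,cv2.boxPoints(rc).round(1).tolist())
# table
t=P[380:400,100:140].reshape(-1,3); print("table",t.mean(0),t.std(0))
for nm,(a,c,d,e) in dict(scoop=(.4,.62,.2,.45)).items():
    mm=blue&(P[...,0]>a)&(P[...,0]<c)&(P[...,1]>d)&(P[...,1]<e)
    Q=P[mm]; print(nm,len(Q)); rc=cv2.minAreaRect(Q[:,:2].astype(np.float32)*1000); print(rc, cv2.boxPoints(rc).round(1).tolist())
mm=blue&(P[...,0]>.4)&(P[...,0]<.6)&(P[...,1]>-.2)&(P[...,1]<.12)&(P[...,2]<.06)
Q=P[mm];rc=cv2.minAreaRect(Q[:,:2].astype(np.float32)*1000); print("drawer",rc, cv2.boxPoints(rc).round(1).tolist())
im=s["color"][180:320,100:380]; cv2.imwrite("pics/crop1.png",cv2.resize(im,None,fx=2.8,fy=2.8,interpolation=2)[:,:,::-1])
o=r.observe(); print(R.from_euler('xyz',o["tool_rot"],degrees=True).as_matrix().round(3))
E
```

```text
4408 [[ 0.51  -0.168  0.038]
 [ 0.584  0.001  0.094]
 [ 0.635  0.126  0.134]]
((536.4515991210938, -18.6561279296875), (304.0808410644531, 175.1148681640625), 82.17622375488281) [[429.0, -157.39999389648438], [602.5, -181.1999969482422], [643.9000244140625, 120.0999984741211], [470.3999938964844, 143.89999389648438]]
table [nan nan nan] [nan nan nan]
scoop 1170
((514.5675048828125, 337.2576904296875), (202.41148376464844, 74.35736083984375), 54.386474609375) [[425.3999938964844, 276.6000061035156], [485.8999938964844, 233.3000030517578], [603.7000122070312, 397.8999938964844], [543.2999877929688, 441.20001220703125]]
drawer ((519.4501953125, -52.00798797607422), (217.5372314453125, 94.89065551757812), 82.48680114746094) [[458.20001220703125, -153.60000610351562], [552.2999877929688, -166.0], [580.7000122070312, 49.599998474121094], [486.6000061035156, 62.0]]
[[ 0.     0.32  -0.947]
 [ 0.    -0.947 -0.32 ]
 [-1.    -0.    -0.   ]]
```

View pics/crop1.png

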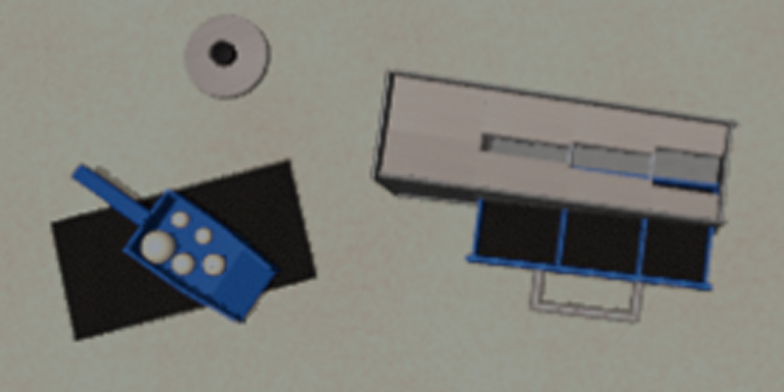

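```bash
cat >> h.py <<'E'
def Tof(st):
    T=np.eye(4);T[:3,:3]=R.from_euler('xyz',st["tool_rot"],degrees=True).as_matrix();T[:3,3]=st["ee_pos"];return T
def rotdown(zaz):  # tool down, tool z at azimuth
    a=np.radians(zaz); x=np.array([0,0,-1.]); z=np.array([np.cos(a),np.sin(a),0]); return np.c_[x,np.cross(z,x),z]
def inc(p,Rm,st=None):
    T=Tof(st or r.observe()); t=T[:3,:3].T@(np.array(p)-T[:3,3])*100; w=R.from_matrix(T[:3,:3].T@Rm).as_rotvec(degrees=True)
    return dict(zip(["tx","ty","tz","wx","wy","wz"],np.r_[t,w].round(2).tolist()))
E
python3 -c "
from h import *
print(inc((.397,-.041,.20),rotdown(-7.7)))"
```

```text
{'tx': 5.33, 'ty': -38.41, 'tz': -36.3, 'wx': -153.63, 'wy': -0.0, 'wz': -0.0}
```

jog_arm:
  gripper: 0
  increments:
    - {"tx":0,"ty":-4,"tz":-4,"wx":-8}
    - {"tx":0,"ty":-6,"tz":-6,"wx":-16}
    - {"tx":0,"ty":-8,"tz":-8,"wx":-24}
    - {"tx":0,"ty":-10,"tz":-10,"wx":-32}
    - {"tx":0,"ty":-12,"tz":-12,"wx":-40}
    - {"tx":0,"ty":-14,"tz":-14,"wx":-48}
    - {"tx":0,"ty":-16,"tz":-16,"wx":-56}
    - {"tx":0,"ty":-19,"tz":-18,"wx":-64}
    - {"tx":0,"ty":-21,"tz":-20,"wx":-72}
    - {"tx":0,"ty":-23,"tz":-22,"wx":-80}
    - {"tx":1,"ty":-25,"tz":-24,"wx":-88}
    - {"tx":2,"ty":-27,"tz":-26,"wx":-96}
    - {"tx":3,"ty":-29,"tz":-28,"wx":-104}
    - {"tx":4,"ty":-31,"tz":-30,"wx":-112}
    - {"tx":5,"ty":-33,"tz":-32,"wx":-120}
    - {"tx":5.3,"ty":-35,"tz":-34,"wx":-128}
    - {"tx":5.3,"ty":-37,"tz":-35,"wx":-136}
    - {"tx":5.3,"ty":-38.4,"tz":-36.3,"wx":-144}
    - {"tx":5.3,"ty":-38.4,"tz":-36.3,"wx":-152}
    - {"tx":5.3,"ty":-38.4,"tz":-36.3,"wx":-153.6}

```text
invalid input
```

Run:
```python
from h import *
st=r.observe(); print(st["time"],st["ee_pos"],st["qpos"].round(1)); s=r.snapshot("wrist"); save(s,"w1"); print(np.round(s["mount"],3).tolist())
for q,z in [("drawer_handle",.024),("bin_small",.009),("bin_medium",.009),("bin_large",.009)]:
    for d in r.place_of(q,s)[:2]: print(q,round(d["score"],2),np.round(d["position"]),np.round(onz(s,d["position"],z,st),3),np.round(dep(s,d["position"],st),3))
print(inc((.397,-.041,.036),rotdown(-7.7)))
```

```text
1.55 [ 0.17604571 -0.52105964  0.2532783 ] [-79.   18.7 -11.   60.3   0.   82.3]
[[0.001, 0.31, -0.951, -0.121], [1.0, -0.001, 0.001, -0.001], [-0.0, -0.951, -0.31, -0.079], [0.0, 0.0, 0.0, 1.0]]
{'tx': 21.73, 'ty': -38.41, 'tz': -36.3, 'wx': -153.63, 'wy': 0.0, 'wz': -0.0}
```

View pics/w1.png

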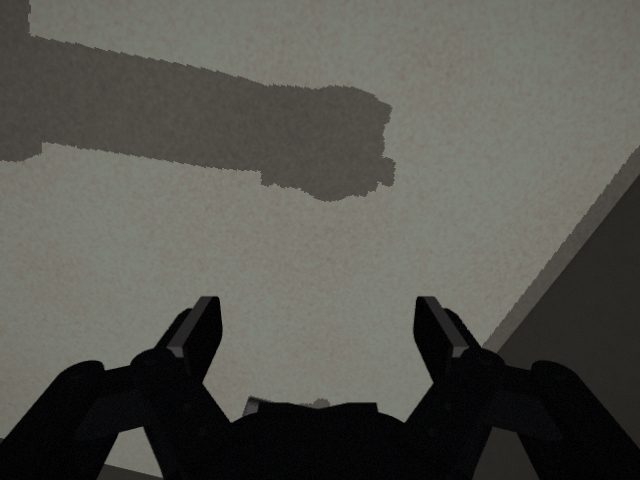

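jog_arm:
  gripper: 0
  increments:
    - {"tx":0,"ty":-4,"tz":-4,"wx":-8,"wy":0,"wz":0}
    - {"tx":0,"ty":-6,"tz":-6,"wx":-16,"wy":0,"wz":0}

```text
time: 2.0
ee_pos: [0.2139, -0.4435, 0.2528]
tool_rot: [-131.2, 89.9, 83.7]
wrist_force: [1.0, 0.8, 0.2]
opening: 0.692
```

```bash
python3 -c "
from h import *
print(inc((.397,-.041,.20),rotdown(-7.7)))"
```

```text
{'tx': 5.35, 'ty': -22.51, 'tz': -38.05, 'wx': -137.37, 'wy': -0.11, 'wz': -0.04}
```

jog_arm:
  gripper: 0
  increments:
    - {"tx":0,"ty":-2,"tz":-3,"wx":-8,"wy":0,"wz":0}
    - {"tx":0,"ty":-3,"tz":-6,"wx":-16,"wy":0,"wz":0}
    - {"tx":0,"ty":-5,"tz":-9,"wx":-24,"wy":0,"wz":0}
    - {"tx":0,"ty":-7,"tz":-12,"wx":-32,"wy":0,"wz":0}
    - {"tx":0,"ty":-9,"tz":-15,"wx":-40,"wy":0,"wz":0}
    - {"tx":0,"ty":-11,"tz":-18,"wx":-48,"wy":0,"wz":0}
    - {"tx":0,"ty":-13,"tz":-21,"wx":-56,"wy":0,"wz":0}
    - {"tx":0,"ty":-15,"tz":-24,"wx":-64,"wy":0,"wz":0}
    - {"tx":0,"ty":-17,"tz":-27,"wx":-72,"wy":0,"wz":0}
    - {"tx":1,"ty":-19,"tz":-30,"wx":-80,"wy":0,"wz":0}
    - {"tx":2,"ty":-20,"tz":-33,"wx":-88,"wy":0,"wz":0}
    - {"tx":3,"ty":-21,"tz":-35,"wx":-96,"wy":0,"wz":0}
    - {"tx":4,"ty":-22,"tz":-37,"wx":-104,"wy":0,"wz":0}
    - {"tx":5,"ty":-22.5,"tz":-38,"wx":-112,"wy":0,"wz":0}
    - {"tx":5.3,"ty":-22.5,"tz":-38,"wx":-120,"wy":0,"wz":0}
    - {"tx":5.3,"ty":-22.5,"tz":-38,"wx":-128,"wy":0,"wz":0}
    - {"tx":5.3,"ty":-22.5,"tz":-38,"wx":-136,"wy":0,"wz":0}
    - {"tx":5.3,"ty":-22.5,"tz":-38,"wx":-137.4,"wy":0,"wz":0}
    - {"tx":5.3,"ty":-22.5,"tz":-38,"wx":-137.4,"wy":0,"wz":0}

```text
time: 3.9
ee_pos: [0.3967, -0.0414, 0.2005]
tool_rot: [83.0, 89.9, 75.2]
wrist_force: [0.2, 0.6, 0.0]
opening: 0.003
```

Run:
```python
from h import *
st=r.observe(); print(st["time"],st["ee_pos"],st["qpos"].round(1)); s=r.snapshot("wrist"); save(s,"w2")
for q,z in [("drawer_handle",.024),("bin_small",.009),("bin_medium",.009)]:
    for d in r.place_of(q,s)[:2]: print(q,round(d["score"],2),np.round(d["position"]),np.round(onz(s,d["position"],z,st),3),np.round(dep(s,d["position"],st),3))
print(inc((.397,-.041,.036),rotdown(-7.7)))
```

```text
3.9 [ 0.39668528 -0.04135866  0.20054274] [-16.6   5.5 -36.5  48.    0.1  -8.9]
drawer_handle 0.55 [320. 264.] [ 0.445 -0.044  0.024] [ 0.444 -0.044  0.027]
bin_small 0.82 [382. 324.] [0.53  0.012 0.009] [0.529 0.012 0.01 ]
bin_medium 0.5 [618. 399.] [0.674 0.285 0.009] [0.67  0.282 0.012]
{'tx': 16.45, 'ty': 0.02, 'tz': 0.03, 'wx': -0.04, 'wy': 0.01, 'wz': -0.09}
```

View pics/w2.png

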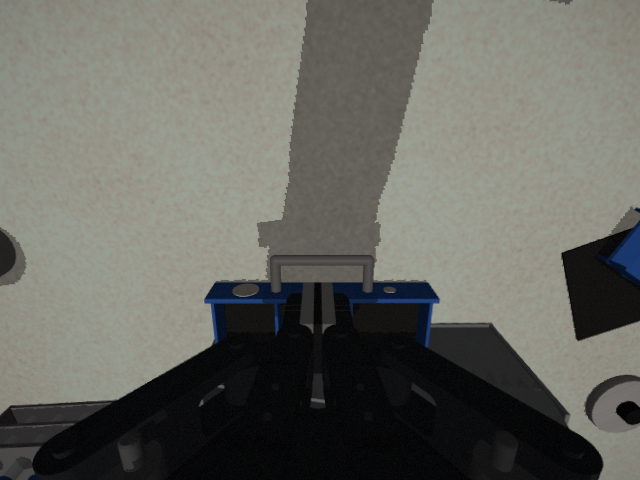

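The rod lies at pixels (272–372, 260), level in the image, so the yaw of −7.7° fits; rod ≈ (0.442, −0.044). I'll descend in front of it.

jog_arm:
  gripper: 0
  increments:
    - {"tx":4,"ty":0,"tz":0,"wx":0,"wy":0,"wz":0}
    - {"tx":8,"ty":0,"tz":0,"wx":0,"wy":0,"wz":0}
    - {"tx":12,"ty":0,"tz":0,"wx":0,"wy":0,"wz":0}
    - {"tx":15,"ty":0,"tz":0,"wx":0,"wy":0,"wz":0}
    - {"tx":16.4,"ty":0,"tz":0,"wx":0,"wy":0,"wz":0}
    - {"tx":16.4,"ty":0,"tz":0.5,"wx":0,"wy":0,"wz":0}
    - {"tx":16.4,"ty":0,"tz":1.5,"wx":0,"wy":0,"wz":0}
    - {"tx":16.4,"ty":0,"tz":2.5,"wx":0,"wy":0,"wz":0}
    - {"tx":16.4,"ty":0,"tz":3.5,"wx":0,"wy":0,"wz":0}
    - {"tx":16.4,"ty":0,"tz":4.5,"wx":0,"wy":0,"wz":0}
    - {"tx":16.4,"ty":0,"tz":5.2,"wx":0,"wy":0,"wz":0}
    - {"tx":16.4,"ty":0,"tz":5.8,"wx":0,"wy":0,"wz":0}

```text
time: 5.3
ee_pos: [0.455, -0.0491, 0.0367]
tool_rot: [69.2, 89.9, 61.4]
wrist_force: [-1.7, 0.4, 2.0]
opening: -0.003
```

Run:
```python
from h import *
st=r.observe(); print(st["time"],st["ee_pos"],st["wrist_force"])
s=r.snapshot("top"); cv2.imwrite("pics/t2.png",cv2.resize(s["color"][180:320,100:380],None,fx=2.8,fy=2.8,interpolation=2)[:,:,::-1])
```

```text
5.3 [ 0.45500546 -0.04908447  0.03674966] [-1.72817524  0.39690593  2.03344014]
```

View pics/t2.png

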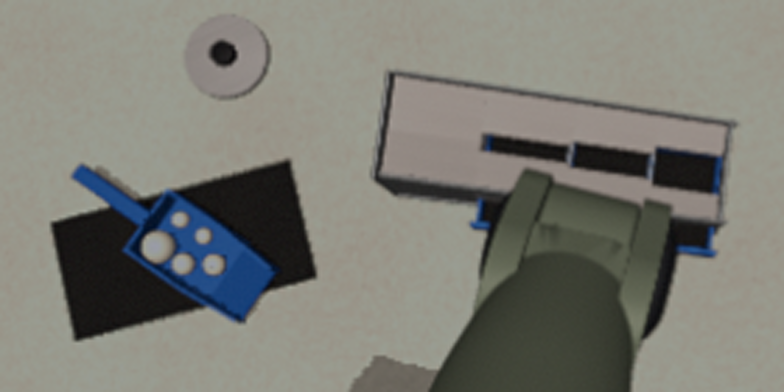

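jog_arm:
  gripper: 0
  increments:
    - {"tx":0,"ty":0,"tz":0.4,"wx":0,"wy":0,"wz":0}
    - {"tx":0,"ty":0,"tz":0.7,"wx":0,"wy":0,"wz":0}
    - {"tx":0,"ty":0,"tz":1.0,"wx":0,"wy":0,"wz":0}
    - {"tx":0,"ty":0,"tz":1.2,"wx":0,"wy":0,"wz":0}

```text
time: 5.75
ee_pos: [0.4679, -0.0508, 0.0367]
tool_rot: [49.2, 89.9, 41.4]
wrist_force: [-1.8, 0.1, -0.6]
opening: 0.005
```

jog_arm:
  gripper: 0
  increments:
    - {"tx":0,"ty":0,"tz":0.2,"wx":0,"wy":0,"wz":0}
    - {"tx":0,"ty":0,"tz":0.4,"wx":0,"wy":0,"wz":0}
    - {"tx":0,"ty":0,"tz":0.6,"wx":0,"wy":0,"wz":0}

```text
time: 6.05
ee_pos: [0.4701, -0.0511, 0.0362]
tool_rot: [168.1, 89.7, 160.4]
wrist_force: [-12.4, 0.7, 9.4]
opening: -0.0
```

jog_arm:
  gripper: 0
  increments:
    - {"tx":0,"ty":0,"tz":-1.5,"wx":0,"wy":0,"wz":0}
    - {"tx":0,"ty":0,"tz":-4,"wx":0,"wy":0,"wz":0}
    - {"tx":-4,"ty":0,"tz":-4,"wx":0,"wy":0,"wz":0}
    - {"tx":-8,"ty":0,"tz":-4,"wx":0,"wy":0,"wz":0}
    - {"tx":-12,"ty":0,"tz":-4,"wx":0,"wy":0,"wz":0}
    - {"tx":-16,"ty":0,"tz":-4,"wx":0,"wy":0,"wz":0}
    - {"tx":-20,"ty":0,"tz":-3,"wx":0,"wy":0,"wz":0}
    - {"tx":-22,"ty":0,"tz":-2,"wx":0,"wy":0,"wz":0}
    - {"tx":-22,"ty":0,"tz":-2,"wx":0,"wy":0,"wz":0}

```text
time: 6.95
ee_pos: [0.4553, -0.0497, 0.26]
tool_rot: [3.0, 89.8, -4.7]
wrist_force: [-0.4, 1.0, -1.1]
opening: -0.002
```

Run:
```python
from h import *
st=r.observe(); print(st["time"],st["ee_pos"],st["wrist_force"])
s=r.snapshot("wrist"); save(s,"w3")
s=r.snapshot("side"); cv2.imwrite("pics/s3.png",cv2.resize(s["color"][200:450,180:400],None,fx=2.4,fy=2.4,interpolation=2)[:,:,::-1])
g=np.array([.545,.387]); l=np.array([.465,.252])
print(inc((.545,.387,.22),rotdown(59.4)))
```

```text
6.95 [ 0.45526242 -0.04971754  0.25998419] [-0.41182482  0.98147168 -1.09929576]
{'tx': 3.66, 'ty': 44.44, 'tz': 3.37, 'wx': -67.14, 'wy': -0.19, 'wz': -0.21}
```

View pics/w3.png

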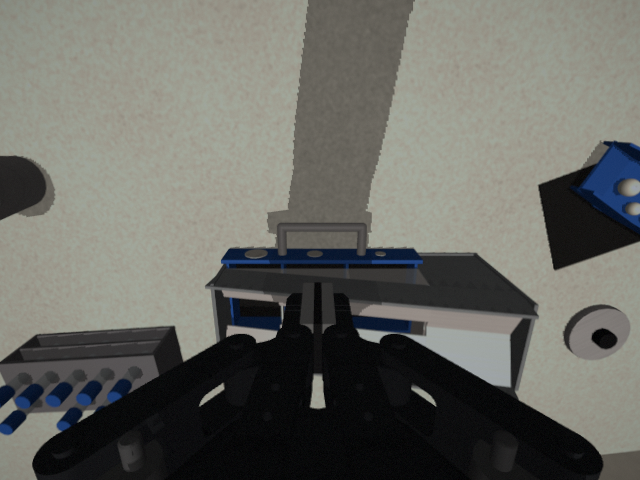

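View pics/s3.png

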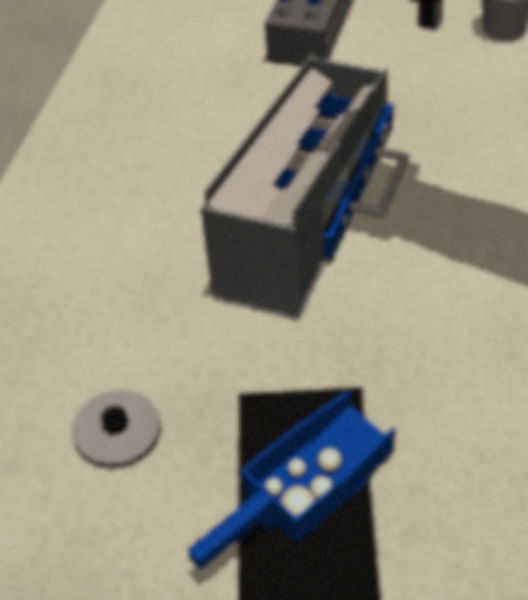

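Run:
```python
from h import *
print(inc((.55,.10,.30),rotdown(25)))
```

```text
{'tx': -4.39, 'ty': 16.08, 'tz': 7.7, 'wx': -32.74, 'wy': -0.24, 'wz': -0.14}
```

jog_arm:
  gripper: 6
  increments:
    - {"tx":-3,"ty":4,"tz":2,"wx":-8,"wy":0,"wz":0}
    - {"tx":-4.4,"ty":8,"tz":4,"wx":-16,"wy":0,"wz":0}
    - {"tx":-4.4,"ty":12,"tz":6,"wx":-24,"wy":0,"wz":0}
    - {"tx":-4.4,"ty":16,"tz":7.7,"wx":-32,"wy":-0.2,"wz":0}
    - {"tx":-4.4,"ty":16,"tz":7.7,"wx":-32.7,"wy":-0.2,"wz":0}
    - {"tx":-4.4,"ty":16,"tz":7.7,"wx":-32.7,"wy":-0.2,"wz":0}

```text
time: 7.65
ee_pos: [0.5488, 0.0999, 0.2979]
tool_rot: [135.7, 89.7, 160.7]
wrist_force: [-0.5, -0.4, 0.1]
opening: 0.703
```

Run:
```python
from h import *
st=r.observe(); print(st["time"],st["ee_pos"])
s=r.snapshot("wrist"); save(s,"w4")
import pickle; pickle.dump((st,s),open("w4.pkl","wb"))
for q,z in [("head",.096),("grader",0),("scoop_lip",.021),("scoop_grip",.034),("mat_mid",.003)]:
    for d in r.place_of(q,s)[:2]: print(q,round(d["score"],2),np.round(d["position"]),np.round(onz(s,d["position"],z,st),3),np.round(dep(s,d["position"],st),3))
yg=np.array([.134,.991]);xg=np.array([.991,-.134]);o=np.array([.575,-.024])
for y,x,z in [(145,0,.102),(115,0,.096),(67,0,.087),(151,-47,.14),(151,47,.14),(151,47,.126),(-11,0,.073)]:
    print(y,x,proj(s,np.r_[o+yg*y/1e3+xg*x/1e3,z],st).round(0))
```

```text
7.65 [0.54880037 0.09986858 0.29788187]
head 0.81 [293. 241.] [0.589 0.093 0.096] [0.588 0.093 0.099]
grader 0.6 [218. 168.] [ 0.574 -0.022  0.   ] [ 0.552 -0.002  0.095]
grader 0.45 [480. 255.] [0.534 0.337 0.   ] [0.531 0.324 0.02 ]
scoop_lip 0.84 [464. 183.] [0.462 0.255 0.021] [0.462 0.255 0.021]
scoop_grip 0.91 [515. 288.] [0.548 0.383 0.034] [0.547 0.376 0.042]
mat_mid 0.53 [290. 242.] [0.624 0.098 0.003] [0.59  0.091 0.097]
mat_mid 0.39 [218. 166.] [ 0.571 -0.022  0.003] [ 0.55  -0.002  0.096]
145 0 [[314. 258.]]
115 0 [[290. 241.]]
67 0 [[250. 214.]]
151 -47 [[349. 236.]]
151 47 [[293. 315.]]
151 47 [[294. 308.]]
-11 0 [[186. 171.]]
```

View pics/w4.png

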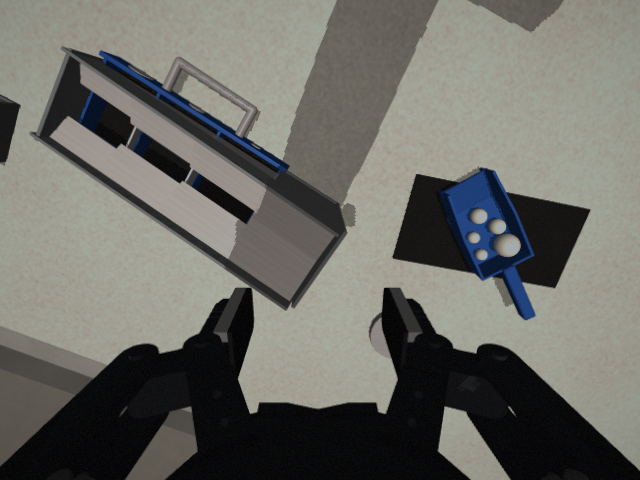

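Run:
```python
from h import *
import pickle; st,s=pickle.load(open("w4.pkl","rb"))
c=[onz(s,p,.003,st) for p in [(415,175),(590,210),(556,287),(393,258)]]; print(np.round(c,3),np.mean(c,0))
print(inc((.545,.386,.18),rotdown(58.5)))
```

```text
[[0.478 0.203 0.003]
 [0.42  0.431 0.003]
 [0.529 0.46  0.003]
 [0.587 0.232 0.003]] [0.50354484 0.3314105  0.003     ]
{'tx': 12.08, 'ty': 26.27, 'tz': 11.69, 'wx': -33.66, 'wy': 0.04, 'wz': -0.14}
```

jog_arm:
  gripper: 6
  increments:
    - {"tx":1,"ty":4,"tz":2,"wx":-8,"wy":0,"wz":0}
    - {"tx":2,"ty":8,"tz":4,"wx":-16,"wy":0,"wz":0}
    - {"tx":4,"ty":12,"tz":6,"wx":-24,"wy":0,"wz":0}
    - {"tx":6,"ty":16,"tz":8,"wx":-32,"wy":0,"wz":0}
    - {"tx":8,"ty":20,"tz":10,"wx":-33.7,"wy":0,"wz":0}
    - {"tx":10,"ty":24,"tz":11,"wx":-33.7,"wy":0,"wz":0}
    - {"tx":12,"ty":26.3,"tz":11.7,"wx":-33.7,"wy":0,"wz":-0.1}
    - {"tx":12,"ty":26.3,"tz":11.7,"wx":-33.7,"wy":0,"wz":-0.1}

```text
time: 8.75
ee_pos: [0.5425, 0.3879, 0.1774]
tool_rot: [130.8, 89.7, -170.5]
wrist_force: [-0.4, 0.3, -1.1]
opening: 0.699
```

Run:
```python
from h import *
st=r.observe(); print(st["time"],st["ee_pos"],st["qpos"].round(1))
s=r.snapshot("wrist"); save(s,"w5")
import pickle; pickle.dump((st,s),open("w5.pkl","wb"))
for q,z in [("scoop_lip",.021),("scoop_grip",.034),("scoop",.003)]:
    for d in r.place_of(q,s)[:1]: print(q,round(d["score"],2),np.round(d["position"]),np.round(onz(s,d["position"],z,st),3),np.round(dep(s,d["position"],st),3))
```

```text
8.75 [0.54248207 0.38791005 0.17736209] [ 29.2  34.3   2.5  58.4   0.1 -29.5]
scoop_lip 0.85 [317.  11.] [0.46  0.254 0.021] [0.46  0.254 0.02 ]
scoop_grip 0.97 [306. 225.] [0.549 0.383 0.034] [0.548 0.381 0.042]
scoop 0.84 [312. 120.] [0.502 0.316 0.003] [0.502 0.316 0.005]
```

View pics/w5.png

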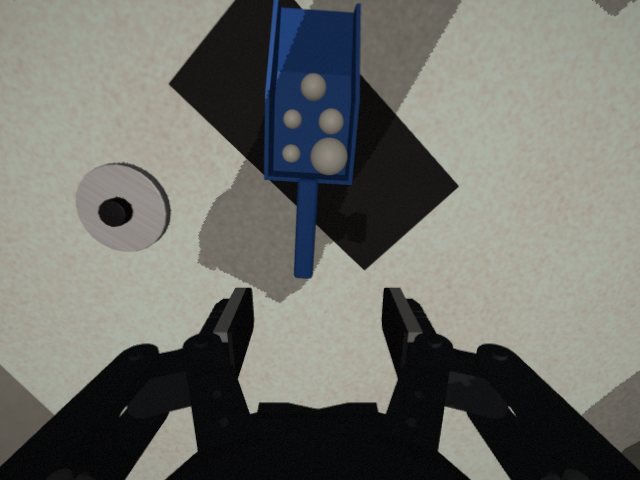

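Run:
```python
from h import *
import pickle; st,s=pickle.load(open("w5.pkl","rb"))
a=onz(s,(308,183),.043,st)[:2]; b=onz(s,(303.5,276),.043,st)[:2]; l=onz(s,(319,9),.021,st)[:2]
print(a,b,np.linalg.norm(a-b),"az handle",np.degrees(np.arctan2(*(a-b)[::-1])),"az b->lip",np.degrees(np.arctan2(*(l-b)[::-1])))
d=l-b; d/=np.linalg.norm(d); g=l-.157*d; print("grip",g,"lip",l, "mid",(a+b)/2)
for z in (.15,.0345): print(inc((*g,z),rotdown(np.degrees(np.arctan2(-d[1],-d[0]))),None))
```

```text
[0.52854687 0.35350687] [0.57273744 0.417787  ] 0.07800474942861547 az handle -124.50729979581381 az b->lip -124.93074386036785
grip [0.54807951 0.38248108] lip [0.45818353 0.25376545] mid [0.55064215 0.38564693]
{'tx': 3.2, 'ty': -0.32, 'tz': -0.13, 'wx': 3.37, 'wy': 0.1, 'wz': 0.03}
{'tx': 14.75, 'ty': -0.31, 'tz': -0.15, 'wx': 3.37, 'wy': 0.1, 'wz': 0.03}
```

Scoop is straight ahead in image (handle (308,183)–(303,276), lip (319,9)); azimuth −124.7°, all five balls in the pan. Going down on the handle.

jog_arm:
  gripper: 6
  increments:
    - {"tx":3,"ty":-0.3,"tz":-0.9,"wx":3.4,"wy":0.1,"wz":0}
    - {"tx":7,"ty":-0.3,"tz":-0.9,"wx":3.4,"wy":0.1,"wz":0}
    - {"tx":10.5,"ty":-0.3,"tz":-0.9,"wx":3.4,"wy":0.1,"wz":0}
    - {"tx":13,"ty":-0.3,"tz":-0.9,"wx":3.4,"wy":0.1,"wz":0}
    - {"tx":14.1,"ty":-0.3,"tz":-0.9,"wx":3.4,"wy":0.1,"wz":0}
    - {"tx":14.1,"ty":-0.3,"tz":-0.9,"wx":3.4,"wy":0.1,"wz":0}
    - {"tx":14.1,"ty":-0.3,"tz":-0.9,"wx":3.4,"wy":0.1,"wz":0}

```text
time: 9.65
ee_pos: [0.5455, 0.3761, 0.0427]
tool_rot: [-35.8, 89.8, 19.1]
wrist_force: [0.4, 0.4, 0.3]
opening: 0.703
```

Run:
```python
from h import *
st=r.observe(); print(st["time"],st["ee_pos"],st["opening"],st["wrist_force"])
s=r.snapshot("wrist"); save(s,"w6")
print(inc((.5435,.376,.037),rotdown(55.2)))
```

```text
9.65 [0.54545271 0.37608437 0.04272784] 0.7030611117722426 [0.43285036 0.35539698 0.3492441 ]
{'tx': 0.61, 'ty': 0.15, 'tz': -0.16, 'wx': -0.2, 'wy': 0.18, 'wz': 0.12}
```

View pics/w6.png

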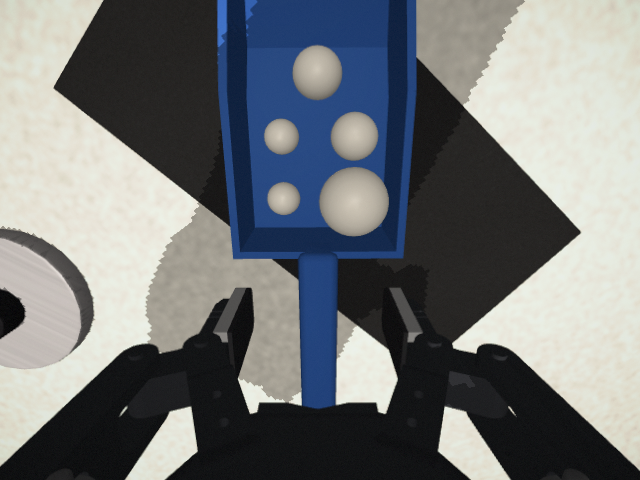

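jog_arm:
  gripper: 6
  increments:
    - {"tx":0.55,"ty":0,"tz":-0.1,"wx":0,"wy":0.1,"wz":0.1}
    - {"tx":0.55,"ty":0,"tz":-0.1,"wx":0,"wy":0.1,"wz":0.1}

```text
time: 9.9
ee_pos: [0.5458, 0.3758, 0.0385]
tool_rot: [-22.5, 89.8, 32.5]
wrist_force: [-0.3, -0.3, -1.0]
opening: 0.706
```

jog_arm:
  gripper: 0.5
  increments:
    - {"tx":0,"ty":0,"tz":0,"wx":0,"wy":0,"wz":0}
    - {"tx":0,"ty":0,"tz":0,"wx":0,"wy":0,"wz":0}
    - {"tx":0,"ty":0,"tz":0,"wx":0,"wy":0,"wz":0}
    - {"tx":0,"ty":0,"tz":0,"wx":0,"wy":0,"wz":0}
    - {"tx":0,"ty":0,"tz":0,"wx":0,"wy":0,"wz":0}
    - {"tx":0,"ty":0,"tz":0,"wx":0,"wy":0,"wz":0}

```text
time: 10.5
ee_pos: [0.5459, 0.3761, 0.0389]
tool_rot: [-18.6, 89.8, 36.4]
wrist_force: [-1.2, 1.7, 4.2]
opening: 0.175
```

jog_arm:
  gripper: 0.5
  increments:
    - {"tx":-0.5,"ty":0,"tz":0,"wx":0,"wy":0,"wz":0}
    - {"tx":-1.5,"ty":0,"tz":0,"wx":0,"wy":0,"wz":0}
    - {"tx":-3,"ty":0,"tz":0,"wx":0,"wy":0,"wz":0}
    - {"tx":-5,"ty":0,"tz":0,"wx":0,"wy":0,"wz":0}
    - {"tx":-7.5,"ty":0,"tz":0,"wx":0,"wy":0,"wz":0}
    - {"tx":-10,"ty":0,"tz":0,"wx":0,"wy":0,"wz":0}
    - {"tx":-12.5,"ty":0,"tz":0,"wx":0,"wy":0,"wz":0}
    - {"tx":-14.5,"ty":0,"tz":0,"wx":0,"wy":0,"wz":0}
    - {"tx":-15.8,"ty":0,"tz":0,"wx":0,"wy":0,"wz":0}
    - {"tx":-16.2,"ty":0,"tz":0,"wx":0,"wy":0,"wz":0}

```text
time: 11.5
ee_pos: [0.5462, 0.3761, 0.2033]
tool_rot: [-22.9, 89.6, 32.1]
wrist_force: [0.8, -0.4, -2.8]
opening: 0.176
```

Run:
```python
from h import *
st=r.observe(); print(st["time"],st["ee_pos"],st["opening"],st["wrist_force"],st["wrist_torque"])
s=r.snapshot("wrist"); save(s,"w7")
import pickle; pickle.dump((st,s),open("w7.pkl","wb"))
T=Tof(st)
for d in r.place_of("scoop_lip",s)[:1]:
  px=d["position"]; print(px, (np.linalg.inv(T)@np.r_[dep(s,px,st),1]).round(4), onz(s,px,st["ee_pos"][2]-.018,st))
```

```text
11.5 [0.54618045 0.37612087 0.20333657] 0.17606247183403068 [ 0.81739444 -0.38202278 -2.82095996] [ 0.1372318  -0.11560408  0.01448124]
```

View pics/w7.png

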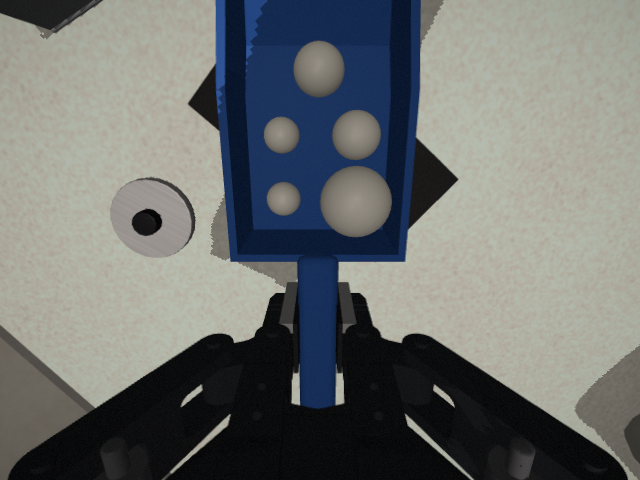

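```bash
cat >> h.py <<'E'
L=np.array([.018,0,-.1506]); YG=np.array([.134,.991,0]); O=np.array([.575,-.024,0])
def pour(yg,h,th,xoff=0):
    a=np.radians(-97.7); sx=np.array([np.cos(a),np.sin(a),0]); t=np.radians(th)
    X=sx*np.cos(t)-np.array([0,0,1])*np.sin(t); Z=sx*np.sin(t)+np.array([0,0,1])*np.cos(t)
    Rm=np.c_[-Z,np.cross(-X,-Z),-X]
    p=O+YG*yg+np.array([.991,-.134,0])*xoff; p=p+np.array([0,0,h]); return p-Rm@L, Rm
E
python3 - <<'E'
from h import *
p,Rm=pour(.112,.185,0); print(p,Rm.round(2).tolist(),inc(p,Rm))
E
```

```text
[0.61018632 0.23623407 0.203     ] [[-0.0, -0.99, 0.13], [-0.0, 0.13, 0.99], [-1.0, 0.0, -0.0]] {'tx': -0.17, 'ty': -13.3, 'tz': -7.72, 'wx': -27.3, 'wy': 0.21, 'wz': 0.14}
```

jog_arm:
  gripper: 0.5
  increments:
    - {"tx":0,"ty":-0.5,"tz":-0.3,"wx":-1,"wy":0,"wz":0}
    - {"tx":0,"ty":-1.5,"tz":-0.9,"wx":-3,"wy":0,"wz":0}
    - {"tx":0,"ty":-3,"tz":-1.7,"wx":-6,"wy":0,"wz":0}
    - {"tx":0,"ty":-5,"tz":-2.9,"wx":-10,"wy":0,"wz":0}
    - {"tx":0,"ty":-7,"tz":-4,"wx":-14,"wy":0,"wz":0}
    - {"tx":0,"ty":-9,"tz":-5.2,"wx":-18,"wy":0,"wz":0}
    - {"tx":0,"ty":-11,"tz":-6.4,"wx":-22,"wy":0,"wz":0}
    - {"tx":0,"ty":-12.3,"tz":-7.2,"wx":-25,"wy":0,"wz":0}
    - {"tx":-0.1,"ty":-13,"tz":-7.6,"wx":-26.7,"wy":0.2,"wz":0.1}
    - {"tx":-0.1,"ty":-13.3,"tz":-7.7,"wx":-27.3,"wy":0.2,"wz":0.1}
    - {"tx":-0.1,"ty":-13.3,"tz":-7.7,"wx":-27.3,"wy":0.2,"wz":0.1}

```text
time: 12.7
ee_pos: [0.6101, 0.2358, 0.2012]
tool_rot: [119.7, 89.9, -158.1]
wrist_force: [-0.5, 0.1, -2.8]
opening: 0.173
```

Run:
```python
from h import *
import pickle
st=r.observe(); print(st["time"],st["ee_pos"],st["opening"],st["qpos"].round(1)); T=Tof(st)
A=(T@np.r_[L,1])[:3]; print("pred lip",A)
for n in ("side","top"):
    s=r.snapshot(n); pickle.dump((st,s),open(n+"8.pkl","wb"))
    pl=proj(s,A)[0]; print(n,"pred px",pl)
    for d in r.place_of("scoop_lip",s)[:1]+r.place_of("head",s)[:1]: print(d)
    im=s["color"].copy(); c=pl.astype(int); x0,y0=c[0]-90,c[1]-70
    im=cv2.resize(im[y0:y0+140,x0:x0+180],None,fx=4,fy=4,interpolation=2); cv2.circle(im,tuple(((pl-[x0,y0])*4).astype(int)),3,(255,0,0),-1)
    cv2.imwrite(f"pics/{n}8.png",im[:,:,::-1])
```

```text
12.7 [0.61005955 0.23575045 0.20118461] 0.17254926215015265 [ 14.7  31.8   1.7  60.   -0.  -67.6]
pred lip [0.5897349  0.08651856 0.183265  ]
side pred px [287.29295388 260.21381349]
{'position': [287.2, 259.9], 'score': 0.55}
{'position': [287.3, 290.9], 'score': 0.56}
top pred px [247.68997947 221.86931114]
{'position': [244.7, 223.0], 'score': 0.87}
{'position': [252.9, 224.6], 'score': 0.84}
```

View pics/side8.png

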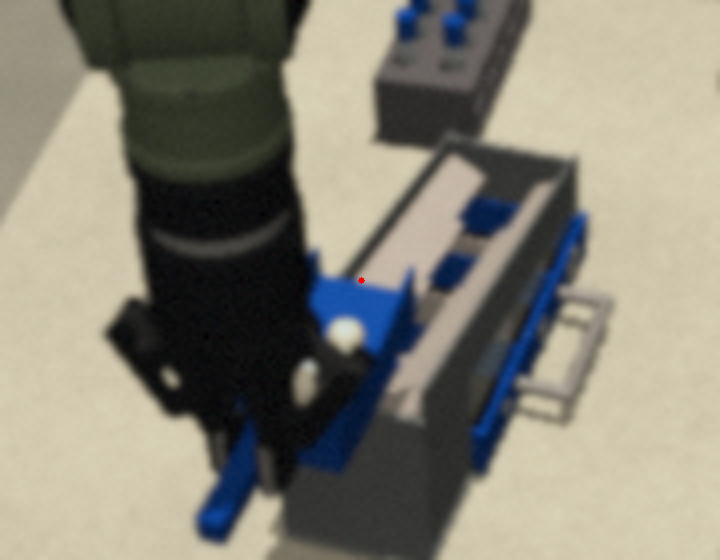

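View pics/top8.png

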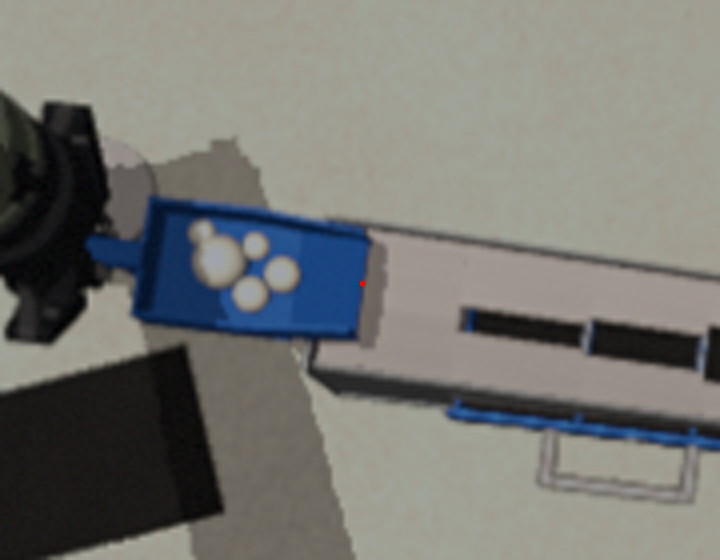

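```bash
python3 - <<'E'
from h import *
import pickle
for n in ("side","top"):
    st,s=pickle.load(open(n+"8.pkl","rb"))
    x0,y0=(197,190) if n=="side" else (157,151)
    for y,x,z in [(67,0,.088),(-11,0,.074),(67,8,.092),(67,-8,.092),(151,-47,.136),(-149,47,.080+.0),(145,-42,.136)]:
        p=proj(s,O+YG*y/1e3+np.array([.991,-.134,0])*x/1e3+[0,0,z])[0]; print(n,y,x,z,((p-[x0,y0])*4).round())
E
cat > /dev/null
```

```text
side 67 0 0.088 [397. 353.]
side -11 0 0.074 [442. 287.]
side 67 8 0.092 [384. 345.]
side 67 -8 0.092 [410. 351.]
side 151 -47 0.136 [421. 409.]
side -149 47 0.08 [444. 137.]
side 145 -42 0.136 [416. 400.]
top 67 0 0.088 [459. 320.]
top -11 0 0.074 [588. 338.]
top 67 8 0.092 [460. 306.]
top 67 -8 0.092 [457. 332.]
top 151 -47 0.136 [296. 370.]
top -149 47 0.08 [822. 287.]
top 145 -42 0.136 [308. 362.]
```

```bash
cat >> h.py <<'E'
def traj(ths,yg=.112):
    st=r.observe(); out=[]
    for t in ths:
        h=np.interp(t,[0,12,20,30,45],[.160,.148,.139,.132,.124]); out.append(inc(*pour(yg,h,t),st))
    import json; print(json.dumps(out))
E
python3 -c "
from h import *
traj([0,2,4,6,8,10,11.5,12])"
```

```text
[{"tx": 2.42, "ty": -0.03, "tz": -0.07, "wx": 0.04, "wy": 0.0, "wz": 0.02}, {"tx": 2.09, "ty": -0.03, "tz": -0.14, "wx": 0.04, "wy": -2.0, "wz": 0.02}, {"tx": 1.77, "ty": -0.03, "tz": -0.23, "wx": 0.04, "wy": -4.0, "wz": 0.02}, {"tx": 1.45, "ty": -0.03, "tz": -0.34, "wx": 0.04, "wy": -6.0, "wz": 0.02}, {"tx": 1.14, "ty": -0.03, "tz": -0.46, "wx": 0.04, "wy": -8.0, "wz": 0.02}, {"tx": 0.83, "ty": -0.03, "tz": -0.61, "wx": 0.05, "wy": -10.0, "wz": 0.02}, {"tx": 0.6, "ty": -0.03, "tz": -0.73, "wx": 0.05, "wy": -11.5, "wz": 0.02}, {"tx": 0.52, "ty": -0.03, "tz": -0.77, "wx": 0.05, "wy": -12.0, "wz": 0.02}]
```

jog_arm:
  gripper: 0.5
  increments:
    - {"tx":0.8,"ty":0,"tz":0,"wx":0,"wy":0,"wz":0}
    - {"tx":1.7,"ty":0,"tz":0,"wx":0,"wy":0,"wz":0}
    - {"tx":2.2,"ty":0,"tz":-0.1,"wx":0,"wy":-1,"wz":0}
    - {"tx":2,"ty":0,"tz":-0.15,"wx":0,"wy":-2.5,"wz":0}
    - {"tx":1.75,"ty":0,"tz":-0.25,"wx":0,"wy":-4,"wz":0}
    - {"tx":1.45,"ty":0,"tz":-0.35,"wx":0,"wy":-6,"wz":0}
    - {"tx":1.15,"ty":0,"tz":-0.45,"wx":0,"wy":-8,"wz":0}
    - {"tx":0.8,"ty":0,"tz":-0.6,"wx":0,"wy":-10,"wz":0}
    - {"tx":0.6,"ty":0,"tz":-0.7,"wx":0,"wy":-11.5,"wz":0}
    - {"tx":0.5,"ty":0,"tz":-0.75,"wx":0,"wy":-12,"wz":0}
    - {"tx":0.5,"ty":0,"tz":-0.75,"wx":0,"wy":-12,"wz":0}

```text
time: 14.1
ee_pos: [0.6091, 0.229, 0.1976]
tool_rot: [-0.3, 78.0, 82.0]
wrist_force: [0.3, 0.3, -3.1]
opening: 0.178
```

Run:
```python
from h import *
st=r.observe(); print(st["time"],st["ee_pos"],st["opening"],st["wrist_force"],st["qpos"].round(1)); A=(Tof(st)@np.r_[L,1])[:3]; print("lip",A)
s=r.snapshot("side"); pl=proj(s,A)[0]; im=s["color"][180:340,200:360].copy(); im=cv2.resize(im,None,fx=3.7,fy=3.7,interpolation=2); cv2.imwrite("pics/s9.png",im[:,:,::-1])
traj(np.linspace(12,26,19))
```

```text
14.1 [0.60914957 0.22897106 0.19760209] 0.1779939121680969 [ 0.33646532  0.33421113 -3.10620768] [  9.1  28.3  -5.6  52.5  11.5 -72.8]
lip [0.58994933 0.08670808 0.14864339]
[{"tx": 0.05, "ty": -0.02, "tz": -0.01, "wx": 0.03, "wy": 0.01, "wz": 0.04}, {"tx": -0.07, "ty": -0.02, "tz": -0.06, "wx": 0.03, "wy": -0.77, "wz": 0.04}, {"tx": -0.19, "ty": -0.02, "tz": -0.1, "wx": 0.03, "wy": -1.55, "wz": 0.04}, {"tx": -0.31, "ty": -0.02, "tz": -0.15, "wx": 0.03, "wy": -2.33, "wz": 0.04}, {"tx": -0.42, "ty": -0.02, "tz": -0.2, "wx": 0.03, "wy": -3.11, "wz": 0.04}, {"tx": -0.54, "ty": -0.02, "tz": -0.26, "wx": 0.03, "wy": -3.88, "wz": 0.04}, {"tx": -0.66, "ty": -0.02, "tz": -0.32, "wx": 0.03, "wy": -4.66, "wz": 0.04}, {"tx": -0.77, "ty": -0.02, "tz": -0.38, "wx": 0.03, "wy": -5.44, "wz": 0.04}, {"tx": -0.89, "ty": -0.02, "tz": -0.44, "wx": 0.03, "wy": -6.22, "wz": 0.04}, {"tx": -1.0, "ty": -0.02, "tz": -0.51, "wx": 0.03, "wy": -6.99, "wz": 0.04}, {"tx": -1.12, "ty": -0.02, "tz": -0.58, "wx": 0.03, "wy": -7.77, "wz": 0.04}, {"tx": -1.25, "ty": -0.02, "tz": -0.64, "wx": 0.03, "wy": -8.55, "wz": 0.04}, {"tx": -1.4, "ty": -0.02, "tz": -0.71, "wx": 0.03, "wy": -9.33, "wz": 0.04}, {"tx": -1.54, "ty": -0.02, "tz": -0.78, "wx": 0.03, "wy": -10.11, "wz": 0.04}, {"tx": -1.68, "ty": -0.02, "tz": -0.85, "wx": 0.03, "wy": -10.88, "wz": 0.04}, {"tx": -1.83, "ty": -0.02, "tz": -0.93, "wx": 0.03, "wy": -11.66, "wz": 0.04}, {"tx": -1.97, "ty": -0.02, "tz": -1.01, "wx": 0.03, "wy": -12.44, "wz": 0.04}, {"tx": -2.11, "ty": -0.02, "tz": -1.09, "wx": 0.03, "wy": -13.22, "wz": 0.04}, {"tx": -2.25, "ty": -0.02, "tz": -1.17, "wx": 0.03, "wy": -13.99, "wz": 0.04}]
```

View pics/s9.png

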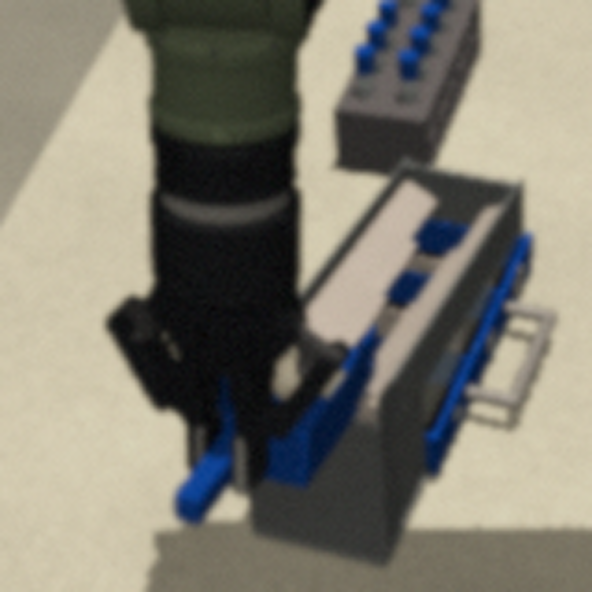

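Scoop is clear above the end plate, lip inside the trough. Tipping slowly.

jog_arm:
  gripper: 0.5
  increments:
    - {"tx":-0.07,"ty":0,"tz":-0.06,"wx":0,"wy":-0.8,"wz":0}
    - {"tx":-0.19,"ty":0,"tz":-0.1,"wx":0,"wy":-1.6,"wz":0}
    - {"tx":-0.31,"ty":0,"tz":-0.15,"wx":0,"wy":-2.3,"wz":0}
    - {"tx":-0.42,"ty":0,"tz":-0.2,"wx":0,"wy":-3.1,"wz":0}
    - {"tx":-0.54,"ty":0,"tz":-0.26,"wx":0,"wy":-3.9,"wz":0}
    - {"tx":-0.66,"ty":0,"tz":-0.32,"wx":0,"wy":-4.7,"wz":0}
    - {"tx":-0.77,"ty":0,"tz":-0.38,"wx":0,"wy":-5.4,"wz":0}
    - {"tx":-0.89,"ty":0,"tz":-0.44,"wx":0,"wy":-6.2,"wz":0}
    - {"tx":-1.0,"ty":0,"tz":-0.51,"wx":0,"wy":-7,"wz":0}
    - {"tx":-1.12,"ty":0,"tz":-0.58,"wx":0,"wy":-7.8,"wz":0}
    - {"tx":-1.25,"ty":0,"tz":-0.64,"wx":0,"wy":-8.6,"wz":0}
    - {"tx":-1.4,"ty":0,"tz":-0.71,"wx":0,"wy":-9.3,"wz":0}
    - {"tx":-1.54,"ty":0,"tz":-0.78,"wx":0,"wy":-10.1,"wz":0}
    - {"tx":-1.68,"ty":0,"tz":-0.85,"wx":0,"wy":-10.9,"wz":0}
    - {"tx":-1.83,"ty":0,"tz":-0.93,"wx":0,"wy":-11.7,"wz":0}
    - {"tx":-1.97,"ty":0,"tz":-1.01,"wx":0,"wy":-12.4,"wz":0}
    - {"tx":-2.11,"ty":0,"tz":-1.09,"wx":0,"wy":-13.2,"wz":0}
    - {"tx":-2.25,"ty":0,"tz":-1.17,"wx":0,"wy":-14,"wz":0}

```text
time: 15.95
ee_pos: [0.6069, 0.2132, 0.2171]
tool_rot: [-0.1, 63.9, 82.2]
wrist_force: [-0.5, -0.3, -2.7]
opening: 0.174
```

Run:
```python
from h import *
st=r.observe(); print(st["time"],st["ee_pos"],st["tool_rot"],st["opening"],st["wrist_force"],st["qpos"].round(1)); A=(Tof(st)@np.r_[L,1])[:3]; print("lip",A)
s=r.snapshot("top"); im=s["color"][160:300,170:390].copy(); im=cv2.resize(im,None,fx=3.6,fy=3.6,interpolation=2); cv2.imwrite("pics/t10.png",im[:,:,::-1])
traj(np.linspace(26.7,38,17))
```

```text
15.95 [0.60692044 0.21322501 0.21713039] [-0.11847645 63.93048078 82.21674499] 0.17418564545794377 [-0.50581899 -0.34222981 -2.70535782] [  1.6  25.4 -10.8  49.1  25.7 -79.6]
lip [0.5899801  0.08698863 0.13477894]
[{"tx": -0.11, "ty": -0.01, "tz": -0.0, "wx": 0.01, "wy": -0.63, "wz": 0.05}, {"tx": -0.25, "ty": -0.01, "tz": -0.05, "wx": 0.01, "wy": -1.33, "wz": 0.05}, {"tx": -0.39, "ty": -0.01, "tz": -0.1, "wx": 0.01, "wy": -2.04, "wz": 0.05}, {"tx": -0.53, "ty": -0.01, "tz": -0.15, "wx": 0.01, "wy": -2.75, "wz": 0.05}, {"tx": -0.67, "ty": -0.01, "tz": -0.2, "wx": 0.01, "wy": -3.45, "wz": 0.05}, {"tx": -0.81, "ty": -0.01, "tz": -0.26, "wx": 0.01, "wy": -4.16, "wz": 0.05}, {"tx": -0.96, "ty": -0.01, "tz": -0.31, "wx": 0.01, "wy": -4.87, "wz": 0.05}, {"tx": -1.11, "ty": -0.01, "tz": -0.37, "wx": 0.01, "wy": -5.57, "wz": 0.05}, {"tx": -1.26, "ty": -0.01, "tz": -0.42, "wx": 0.01, "wy": -6.28, "wz": 0.05}, {"tx": -1.41, "ty": -0.01, "tz": -0.48, "wx": 0.01, "wy": -6.98, "wz": 0.05}, {"tx": -1.55, "ty": -0.01, "tz": -0.55, "wx": 0.01, "wy": -7.69, "wz": 0.05}, {"tx": -1.7, "ty": -0.01, "tz": -0.61, "wx": 0.01, "wy": -8.4, "wz": 0.05}, {"tx": -1.85, "ty": -0.01, "tz": -0.68, "wx": 0.01, "wy": -9.1, "wz": 0.05}, {"tx": -1.99, "ty": -0.01, "tz": -0.75, "wx": 0.01, "wy": -9.81, "wz": 0.05}, {"tx": -2.14, "ty": -0.01, "tz": -0.82, "wx": 0.01, "wy": -10.52, "wz": 0.05}, {"tx": -2.28, "ty": -0.01, "tz": -0.89, "wx": 0.01, "wy": -11.22, "wz": 0.05}, {"tx": -2.43, "ty": -0.01, "tz": -0.97, "wx": 0.01, "wy": -11.93, "wz": 0.05}]
```

View pics/t10.png

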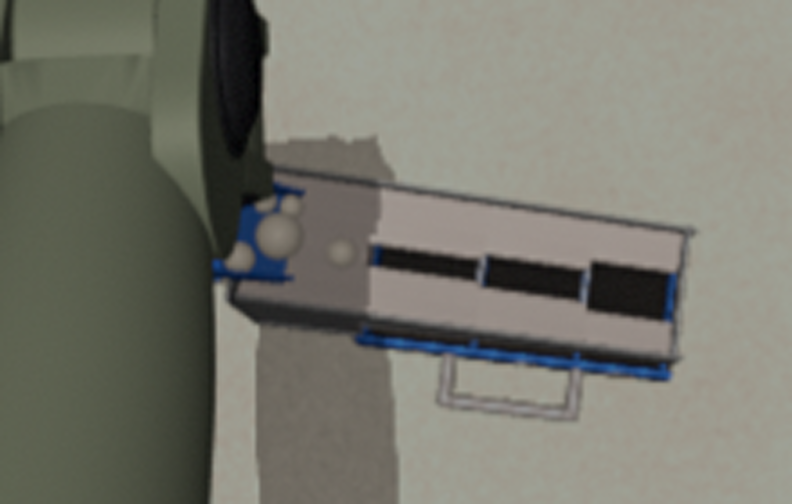

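At 26° one ball is already in the V at (340,252) and the others are at the lip. I'll hold, then tip further slowly.

jog_arm:
  gripper: 0.5
  increments:
    - {"tx":0,"ty":0,"tz":0,"wx":0,"wy":0,"wz":0}
    - {"tx":0,"ty":0,"tz":0,"wx":0,"wy":0,"wz":0}
    - {"tx":0,"ty":0,"tz":0,"wx":0,"wy":0,"wz":0}
    - {"tx":0,"ty":0,"tz":0,"wx":0,"wy":0,"wz":0}

```text
time: 16.4
ee_pos: [0.6071, 0.2129, 0.2173]
tool_rot: [-0.2, 63.9, 82.2]
wrist_force: [-1.1, 0.2, -2.9]
opening: 0.174
```

Run:
```python
from h import *
s=r.snapshot("top"); im=s["color"][160:300,170:390].copy(); im=cv2.resize(im,None,fx=3.6,fy=3.6,interpolation=2); cv2.imwrite("pics/t11.png",im[:,:,::-1])
traj(np.linspace(26.7,45,20))
```

```text
[{"tx": -0.1, "ty": -0.0, "tz": -0.02, "wx": 0.03, "wy": -0.63, "wz": 0.06}, {"tx": -0.29, "ty": -0.0, "tz": -0.09, "wx": 0.03, "wy": -1.59, "wz": 0.06}, {"tx": -0.48, "ty": -0.0, "tz": -0.16, "wx": 0.03, "wy": -2.55, "wz": 0.06}, {"tx": -0.68, "ty": -0.0, "tz": -0.23, "wx": 0.03, "wy": -3.52, "wz": 0.06}, {"tx": -0.87, "ty": -0.0, "tz": -0.3, "wx": 0.03, "wy": -4.48, "wz": 0.06}, {"tx": -1.08, "ty": -0.0, "tz": -0.38, "wx": 0.03, "wy": -5.44, "wz": 0.06}, {"tx": -1.28, "ty": -0.0, "tz": -0.46, "wx": 0.03, "wy": -6.41, "wz": 0.05}, {"tx": -1.48, "ty": -0.0, "tz": -0.54, "wx": 0.03, "wy": -7.37, "wz": 0.05}, {"tx": -1.68, "ty": -0.0, "tz": -0.63, "wx": 0.03, "wy": -8.33, "wz": 0.05}, {"tx": -1.88, "ty": -0.0, "tz": -0.72, "wx": 0.03, "wy": -9.3, "wz": 0.05}, {"tx": -2.08, "ty": -0.0, "tz": -0.81, "wx": 0.04, "wy": -10.26, "wz": 0.05}, {"tx": -2.28, "ty": -0.0, "tz": -0.91, "wx": 0.04, "wy": -11.22, "wz": 0.05}, {"tx": -2.47, "ty": -0.0, "tz": -1.02, "wx": 0.04, "wy": -12.18, "wz": 0.05}, {"tx": -2.67, "ty": -0.0, "tz": -1.12, "wx": 0.04, "wy": -13.15, "wz": 0.05}, {"tx": -2.86, "ty": -0.0, "tz": -1.23, "wx": 0.04, "wy": -14.11, "wz": 0.05}, {"tx": -3.05, "ty": -0.0, "tz": -1.35, "wx": 0.04, "wy": -15.07, "wz": 0.05}, {"tx": -3.24, "ty": -0.0, "tz": -1.47, "wx": 0.04, "wy": -16.04, "wz": 0.05}, {"tx": -3.43, "ty": -0.0, "tz": -1.59, "wx": 0.04, "wy": -17.0, "wz": 0.05}, {"tx": -3.61, "ty": -0.0, "tz": -1.72, "wx": 0.04, "wy": -17.96, "wz": 0.05}, {"tx": -3.8, "ty": -0.0, "tz": -1.85, "wx": 0.04, "wy": -18.93, "wz": 0.05}]
```

View pics/t11.png

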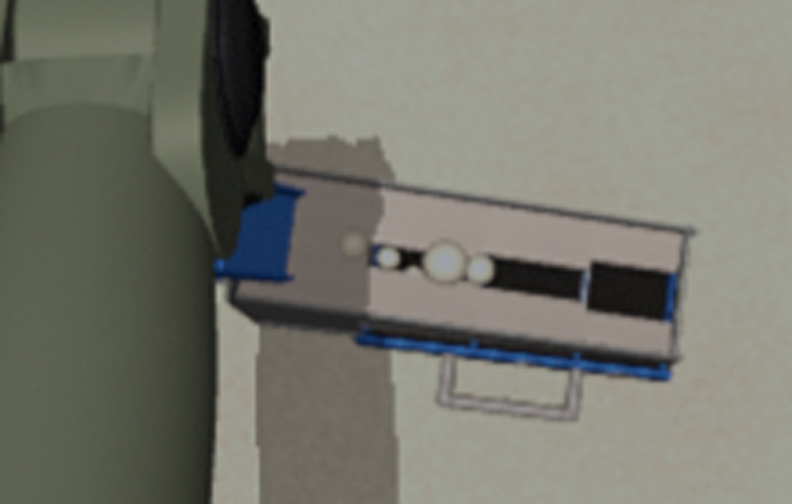

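Four balls are rolling in file at (354,244), (388,258), (445,262), (480,270). Let them run.

jog_arm:
  gripper: 0.5
  increments:
    - {"tx":0,"ty":0,"tz":0,"wx":0,"wy":0,"wz":0}
    - {"tx":0,"ty":0,"tz":0,"wx":0,"wy":0,"wz":0}
    - {"tx":0,"ty":0,"tz":0,"wx":0,"wy":0,"wz":0}
    - {"tx":-0.1,"ty":0,"tz":-0.02,"wx":0,"wy":-0.6,"wz":0}
    - {"tx":-0.29,"ty":0,"tz":-0.09,"wx":0,"wy":-1.6,"wz":0}
    - {"tx":-0.48,"ty":0,"tz":-0.16,"wx":0,"wy":-2.55,"wz":0}
    - {"tx":-0.68,"ty":0,"tz":-0.23,"wx":0,"wy":-3.5,"wz":0}
    - {"tx":-0.87,"ty":0,"tz":-0.3,"wx":0,"wy":-4.5,"wz":0}
    - {"tx":-1.08,"ty":0,"tz":-0.38,"wx":0,"wy":-5.4,"wz":0}
    - {"tx":-1.28,"ty":0,"tz":-0.46,"wx":0,"wy":-6.4,"wz":0}
    - {"tx":-1.48,"ty":0,"tz":-0.54,"wx":0,"wy":-7.4,"wz":0}
    - {"tx":-1.68,"ty":0,"tz":-0.63,"wx":0,"wy":-8.3,"wz":0}
    - {"tx":-1.88,"ty":0,"tz":-0.72,"wx":0,"wy":-9.3,"wz":0}
    - {"tx":-2.08,"ty":0,"tz":-0.81,"wx":0,"wy":-10.3,"wz":0}
    - {"tx":-2.28,"ty":0,"tz":-0.91,"wx":0,"wy":-11.2,"wz":0}
    - {"tx":-2.47,"ty":0,"tz":-1.02,"wx":0,"wy":-12.2,"wz":0}
    - {"tx":-2.67,"ty":0,"tz":-1.12,"wx":0,"wy":-13.1,"wz":0}
    - {"tx":-2.86,"ty":0,"tz":-1.23,"wx":0,"wy":-14.1,"wz":0}

```text
time: 18.25
ee_pos: [0.6039, 0.1894, 0.2377]
tool_rot: [-0.1, 49.7, 82.2]
wrist_force: [0.1, 0.5, -1.4]
opening: 0.175
```

Run:
```python
from h import *
st=r.observe(); print(st["time"],st["wrist_force"],st["tool_rot"],st["qpos"].round(1),(Tof(st)@np.r_[L,1])[:3])
s=r.snapshot("top"); im=s["color"][160:300,170:390].copy(); im=cv2.resize(im,None,fx=3.6,fy=3.6,interpolation=2); cv2.imwrite("pics/t12.png",im[:,:,::-1])
s=r.snapshot("wrist"); save(s,"w12")
```

```text
18.25 [ 0.08363359  0.47940093 -1.42324796] [-0.11321887 49.7474263  82.21494828] [ -6.4  25.3 -13.9  49.7  40.2 -88.3] [0.59017465 0.08699031 0.12662265]
```

View pics/t12.png

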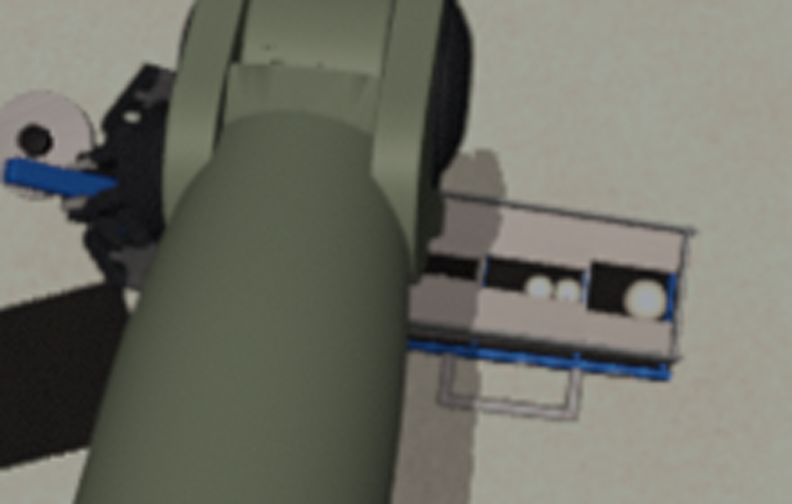

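View pics/w12.png

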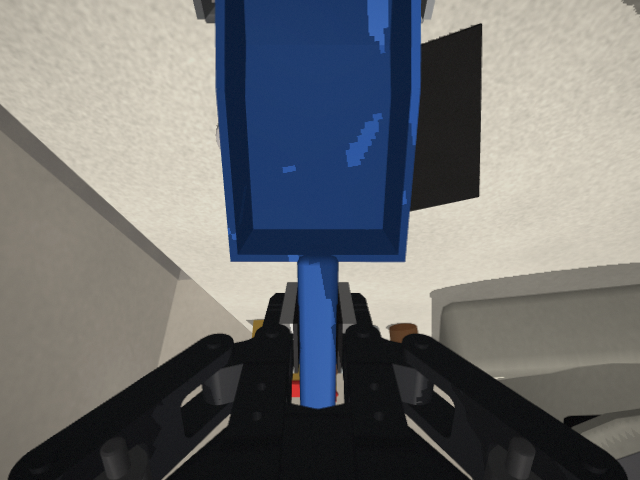

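Scoop is empty; the 30 mm ball is seen through the large slot (645,298), two balls through the medium slot (540,287),(567,291). Lift away and level.

Run:
```python
from h import *
for h,t in [(.16,40),(.19,40),(.2,20),(.205,0)]: print(h,t,inc(*pour(.112,h,t)))
```

```text
0.16 40 {'tx': -2.48, 'ty': 0.01, 'tz': 2.21, 'wx': -0.0, 'wy': 0.2, 'wz': 0.07}
0.19 40 {'tx': -4.77, 'ty': 0.01, 'tz': 4.15, 'wx': -0.0, 'wy': 0.2, 'wz': 0.07}
0.2 20 {'tx': -0.28, 'ty': 0.02, 'tz': 4.48, 'wx': -0.02, 'wy': 20.2, 'wz': 0.07}
0.205 0 {'tx': 4.18, 'ty': 0.02, 'tz': 2.71, 'wx': -0.03, 'wy': 40.2, 'wz': 0.06}
```

jog_arm:
  gripper: 0.5
  increments:
    - {"tx":-1.2,"ty":0,"tz":1.1,"wx":0,"wy":0,"wz":0}
    - {"tx":-2.5,"ty":0,"tz":2.2,"wx":0,"wy":0,"wz":0}
    - {"tx":-4,"ty":0,"tz":3.5,"wx":0,"wy":0,"wz":0}
    - {"tx":-4.8,"ty":0,"tz":4.15,"wx":0,"wy":0.2,"wz":0}
    - {"tx":-3.7,"ty":0,"tz":4.3,"wx":0,"wy":5,"wz":0}
    - {"tx":-2.6,"ty":0,"tz":4.4,"wx":0,"wy":10,"wz":0}
    - {"tx":-1.4,"ty":0,"tz":4.4,"wx":0,"wy":15,"wz":0}
    - {"tx":-0.3,"ty":0,"tz":4.5,"wx":0,"wy":20,"wz":0}
    - {"tx":1.4,"ty":0,"tz":4,"wx":0,"wy":27,"wz":0}
    - {"tx":2.8,"ty":0,"tz":3.4,"wx":0,"wy":34,"wz":0}
    - {"tx":4.2,"ty":0,"tz":2.7,"wx":0,"wy":40,"wz":0}
    - {"tx":4.2,"ty":0,"tz":2.7,"wx":0,"wy":40.2,"wz":0}
    - {"tx":4.2,"ty":0,"tz":2.7,"wx":0,"wy":40.2,"wz":0}

```text
time: 19.65
ee_pos: [0.6099, 0.237, 0.2219]
tool_rot: [36.2, 89.9, 118.6]
wrist_force: [1.0, 0.3, -1.9]
opening: 0.179
```

Run:
```python
from h import *
st=r.observe(); print(st["time"],st["ee_pos"],st["tool_rot"],st["wrist_force"])
print(inc((.546,.384,.19),rotdown(55.2)),inc((.546,.384,.06),rotdown(55.2)))
```

```text
19.65 [0.60993205 0.23699144 0.22191077] [ 36.24197665  89.93517746 118.57209503] [ 0.99846153  0.28892207 -1.91872648]
{'tx': 3.21, 'ty': 8.3, 'tz': 13.71, 'wx': 27.13, 'wy': 0.04, 'wz': -0.05} {'tx': 16.21, 'ty': 8.29, 'tz': 13.7, 'wx': 27.13, 'wy': 0.04, 'wz': -0.05}
```

jog_arm:
  gripper: 0.5
  increments:
    - {"tx":0,"ty":1,"tz":2,"wx":3,"wy":0,"wz":0}
    - {"tx":0,"ty":3,"tz":5,"wx":9,"wy":0,"wz":0}
    - {"tx":0,"ty":5,"tz":8,"wx":16,"wy":0,"wz":0}
    - {"tx":1,"ty":7,"tz":11,"wx":23,"wy":0,"wz":0}
    - {"tx":3,"ty":8.3,"tz":13.7,"wx":27,"wy":0,"wz":0}
    - {"tx":6,"ty":8.3,"tz":13.7,"wx":27.1,"wy":0,"wz":0}
    - {"tx":9,"ty":8.3,"tz":13.7,"wx":27.1,"wy":0,"wz":0}
    - {"tx":12,"ty":8.3,"tz":13.7,"wx":27.1,"wy":0,"wz":0}
    - {"tx":14.5,"ty":8.3,"tz":13.7,"wx":27.1,"wy":0,"wz":0}
    - {"tx":16.2,"ty":8.3,"tz":13.7,"wx":27.1,"wy":0,"wz":0}
    - {"tx":16.2,"ty":8.3,"tz":13.7,"wx":27.1,"wy":0,"wz":0}

```text
time: 20.75
ee_pos: [0.545, 0.3818, 0.0582]
tool_rot: [122.1, 89.8, 177.2]
wrist_force: [0.7, -0.9, -1.9]
opening: 0.177
```

Run:
```python
from h import *
st=r.observe(); print(st["time"],st["ee_pos"],st["tool_rot"],st["wrist_force"])
s=r.snapshot("top"); im=s["color"][160:320,90:390].copy(); im=cv2.resize(im,None,fx=2.6,fy=2.6,interpolation=2); cv2.imwrite("pics/t13.png",im[:,:,::-1])
s=r.snapshot("wrist"); save(s,"w13")
print(inc((.546,.384,.0385),rotdown(55.2)))
```

```text
20.75 [0.54501194 0.38179888 0.05822242] [122.13108132  89.76101333 177.23473284] [ 0.68156495 -0.87247578 -1.88433047]
{'tx': 2.27, 'ty': 0.11, 'tz': 0.01, 'wx': -0.07, 'wy': 0.11, 'wz': -0.06}
```

View pics/t13.png

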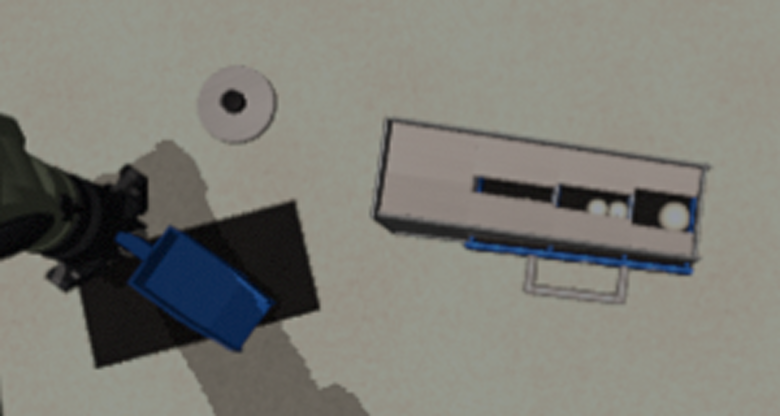

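View pics/w13.png

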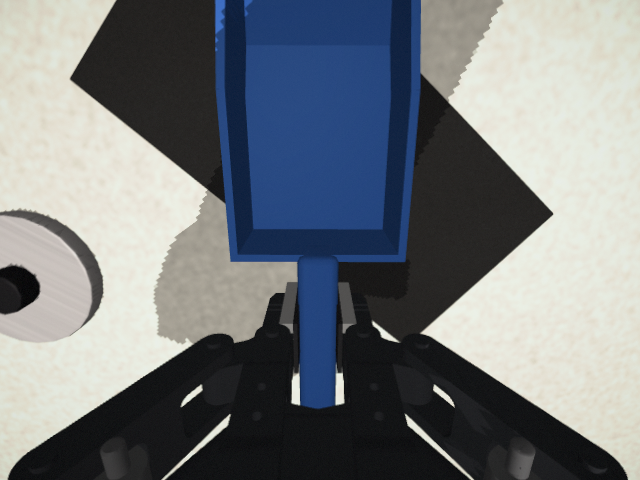

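jog_arm:
  gripper: 0.5
  increments:
    - {"tx":0.8,"ty":0.1,"tz":0,"wx":0,"wy":0.1,"wz":0}
    - {"tx":1.4,"ty":0.1,"tz":0,"wx":0,"wy":0.1,"wz":0}
    - {"tx":1.8,"ty":0.1,"tz":0,"wx":0,"wy":0.1,"wz":0}
    - {"tx":1.9,"ty":0.1,"tz":0,"wx":0,"wy":0.1,"wz":0}

```text
time: 21.25
ee_pos: [0.5457, 0.3837, 0.0417]
tool_rot: [109.0, 89.9, 164.1]
wrist_force: [0.0, -0.6, -2.8]
opening: 0.174
```

jog_arm:
  gripper: 0.5
  increments:
    - {"tx":0.15,"ty":0,"tz":0,"wx":0,"wy":0,"wz":0}
    - {"tx":0.3,"ty":0,"tz":0,"wx":0,"wy":0,"wz":0}
    - {"tx":0.3,"ty":0,"tz":0,"wx":0,"wy":0,"wz":0}

```text
time: 21.55
ee_pos: [0.5456, 0.3839, 0.0389]
tool_rot: [102.0, 89.9, 157.2]
wrist_force: [-0.9, 0.1, -0.6]
opening: 0.17
```

jog_arm:
  gripper: 0.5
  increments:
    - {"tx":0.1,"ty":0,"tz":0,"wx":0,"wy":0,"wz":0}
    - {"tx":0.1,"ty":0,"tz":0,"wx":0,"wy":0,"wz":0}

```text
time: 21.75
ee_pos: [0.5457, 0.384, 0.0387]
tool_rot: [90.5, 89.9, 145.7]
wrist_force: [-1.3, -0.4, 4.1]
opening: 0.174
```

Contact on the mat (+4 N). Release, opening partly.

jog_arm:
  gripper: 4.5
  increments:
    - {"tx":0,"ty":0,"tz":0,"wx":0,"wy":0,"wz":0}
    - {"tx":0,"ty":0,"tz":0,"wx":0,"wy":0,"wz":0}
    - {"tx":0,"ty":0,"tz":0,"wx":0,"wy":0,"wz":0}
    - {"tx":0,"ty":0,"tz":0,"wx":0,"wy":0,"wz":0}
    - {"tx":0,"ty":0,"tz":0,"wx":0,"wy":0,"wz":0}

```text
time: 22.25
ee_pos: [0.5457, 0.384, 0.0386]
tool_rot: [98.2, 89.9, 153.3]
wrist_force: [-0.3, -0.1, -1.1]
opening: 0.523
```

jog_arm:
  gripper: 4.5
  increments:
    - {"tx":-1,"ty":0,"tz":0,"wx":0,"wy":0,"wz":0}
    - {"tx":-3,"ty":0,"tz":0,"wx":0,"wy":0,"wz":0}
    - {"tx":-6,"ty":0,"tz":0,"wx":0,"wy":0,"wz":0}
    - {"tx":-10,"ty":0,"tz":0,"wx":0,"wy":0,"wz":0}
    - {"tx":-14,"ty":0,"tz":0,"wx":0,"wy":0,"wz":0}
    - {"tx":-18,"ty":0,"tz":0,"wx":0,"wy":0,"wz":0}
    - {"tx":-20,"ty":0,"tz":0,"wx":0,"wy":0,"wz":0}
    - {"tx":-20,"ty":0,"tz":0,"wx":0,"wy":0,"wz":0}

```text
time: 23.05
ee_pos: [0.5478, 0.3849, 0.2438]
tool_rot: [-19.1, 89.6, 36.1]
wrist_force: [0.2, -0.6, -0.5]
opening: 0.528
```

Run:
```python
from h import *
st=r.observe(); print(st["time"],st["ee_pos"],st["opening"],st["wrist_force"])
s=r.snapshot("wrist"); save(s,"w14")
s=r.snapshot("side"); save(s,"s14")
# view position over trough, tool such that camera near above slots
print(inc((.53,.02,.32),rotdown(-7.7)),inc((.53,.02,.32),rotdown(10)))
```

```text
23.05 [0.54776131 0.38493619 0.24375734] 0.5277138168229594 [ 0.22599435 -0.59088815 -0.47321673]
{'tx': -8.14, 'ty': -19.48, 'tz': -30.76, 'wx': 62.86, 'wy': 0.0, 'wz': -0.06} {'tx': -8.14, 'ty': -19.48, 'tz': -30.76, 'wx': 45.16, 'wy': 0.01, 'wz': -0.06}
```

View pics/w14.png

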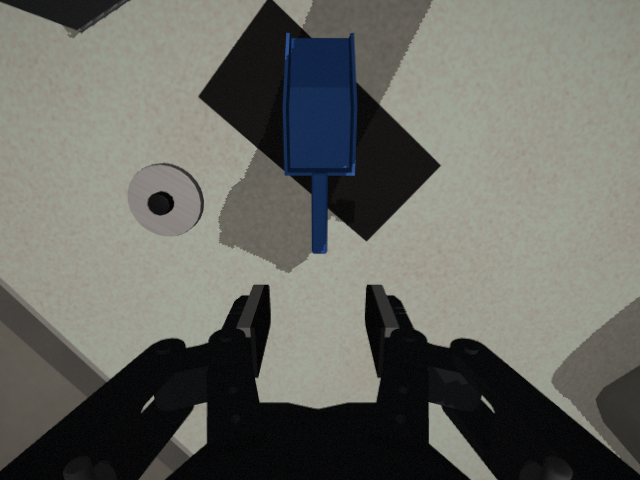

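View pics/s14.png

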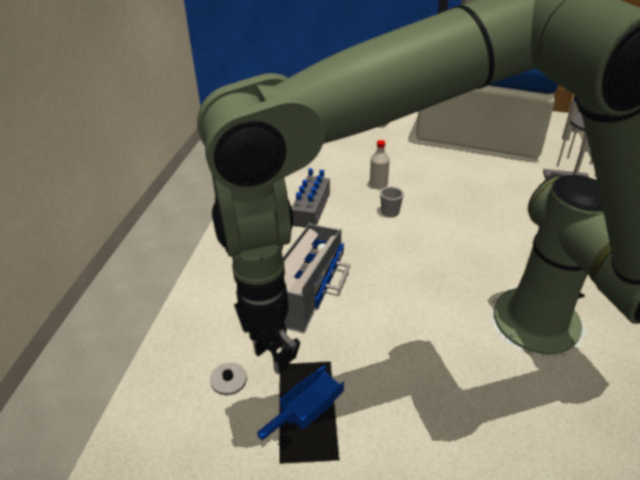

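Scoop stands upright and empty on the mat. Now check the compartments from above the trough.

Run:
```python
from h import *
print(inc((.55,.03,.30),rotdown(10)))
```

```text
{'tx': -6.14, 'ty': -20.55, 'tz': -28.8, 'wx': 45.16, 'wy': 0.01, 'wz': -0.06}
```

jog_arm:
  gripper: 4.5
  increments:
    - {"tx":-3,"ty":-2,"tz":-3,"wx":5,"wy":0,"wz":0}
    - {"tx":-5,"ty":-5,"tz":-7,"wx":11,"wy":0,"wz":0}
    - {"tx":-6,"ty":-8,"tz":-11,"wx":18,"wy":0,"wz":0}
    - {"tx":-6,"ty":-11,"tz":-15,"wx":25,"wy":0,"wz":0}
    - {"tx":-6,"ty":-14,"tz":-19,"wx":32,"wy":0,"wz":0}
    - {"tx":-6,"ty":-17,"tz":-23,"wx":39,"wy":0,"wz":0}
    - {"tx":-6,"ty":-19,"tz":-26,"wx":43,"wy":0,"wz":0}
    - {"tx":-6,"ty":-20.5,"tz":-28.8,"wx":45,"wy":0,"wz":0}
    - {"tx":-6,"ty":-20.5,"tz":-28.8,"wx":45,"wy":0,"wz":0}
    - {"tx":-6,"ty":-20.5,"tz":-28.8,"wx":45,"wy":0,"wz":0}

```text
time: 24.15
ee_pos: [0.5488, 0.0299, 0.2971]
tool_rot: [142.4, 89.8, 152.5]
wrist_force: [-0.2, 0.4, -0.3]
opening: 0.526
```

Run:
```python
from h import *
import pickle
st=r.observe(); print(st["time"],st["ee_pos"])
s=r.snapshot("wrist"); im=cv2.convertScaleAbs(s["color"],alpha=1.3); cv2.imwrite("pics/w15.png",im[:,:,::-1])
pickle.dump((st,s),open("w15.pkl","wb"))
for q in ["ball30_center","ball20a_center","ball15a_center"]:
    for d in r.place_of(q,s)[:4]: print(q,round(d["score"],2),np.round(d["position"]),np.round(dep(s,d["position"],st),3))
```

```text
24.15 [0.54878221 0.02991611 0.29705826]
ball30_center 0.66 [169. 178.] [ 0.557 -0.139  0.035]
ball20a_center 0.48 [218. 190.] [ 0.551 -0.073  0.075]
```

View pics/w15.png

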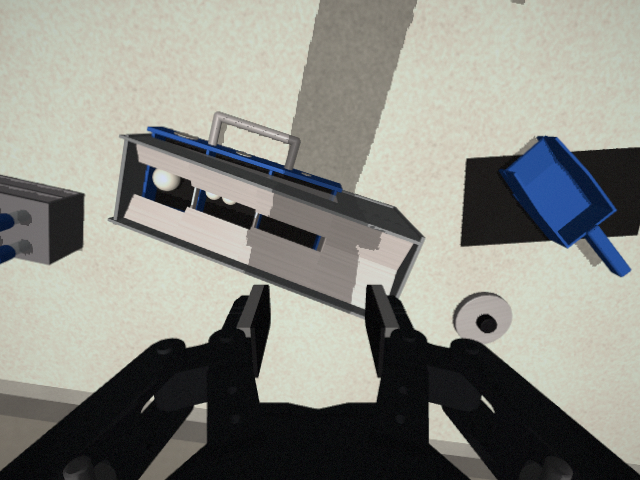

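Run:
```python
from h import *
t=np.radians(30); a=np.radians(0)
e=np.array([np.cos(a),np.sin(a),0]); u=np.array([0,0,1.])
x=-e*np.sin(t)-u*np.cos(t); z=e*np.cos(t)-u*np.sin(t); Rm=np.c_[x,np.cross(z,x),z]
print(inc((.70,.03,.22),Rm))
```

```text
{'tx': 7.79, 'ty': -2.85, 'tz': 14.8, 'wx': 10.06, 'wy': 29.85, 'wz': 2.62}
```

jog_arm:
  gripper: 4.5
  increments:
    - {"tx":0,"ty":-0.5,"tz":3,"wx":2,"wy":5,"wz":0.5}
    - {"tx":0,"ty":-1,"tz":6,"wx":4,"wy":11,"wz":1}
    - {"tx":0,"ty":-2,"tz":10,"wx":6,"wy":17,"wz":1.5}
    - {"tx":2,"ty":-2.5,"tz":13,"wx":8,"wy":23,"wz":2}
    - {"tx":5,"ty":-2.8,"tz":14.8,"wx":10,"wy":29,"wz":2.5}
    - {"tx":7.8,"ty":-2.8,"tz":14.8,"wx":10,"wy":29.8,"wz":2.6}
    - {"tx":7.8,"ty":-2.8,"tz":14.8,"wx":10,"wy":29.8,"wz":2.6}
    - {"tx":7.8,"ty":-2.8,"tz":14.8,"wx":10,"wy":29.8,"wz":2.6}

```text
time: 25.15
ee_pos: [0.7021, 0.0319, 0.1662]
tool_rot: [-179.9, 61.1, -179.7]
wrist_force: [-2.2, -0.1, -5.1]
opening: 0.525
```

Run:
```python
from h import *
import pickle
st=r.observe(); print(st["time"],st["ee_pos"],st["tool_rot"])
s=r.snapshot("wrist"); im=cv2.convertScaleAbs(s["color"],alpha=1.4); cv2.imwrite("pics/w16.png",im[:,:,::-1])
pickle.dump((st,s),open("w16.pkl","wb"))
for q in ["ball30_center","ball20a_center","ball15a_center"]:
    for d in r.place_of(q,s)[:4]: print(q,round(d["score"],2),np.round(d["position"]),np.round(dep(s,d["position"],st),3))
```

```text
25.15 [0.7021141  0.03193632 0.16619369] [-179.94653513   61.10418568 -179.70177945]
ball30_center 0.92 [123. 151.] [ 0.564 -0.14   0.034]
ball30_center 0.32 [146. 153.] [ 0.583 -0.099  0.071]
ball15a_center 0.49 [260. 154.] [ 0.589 -0.009  0.084]
```

View pics/w16.png

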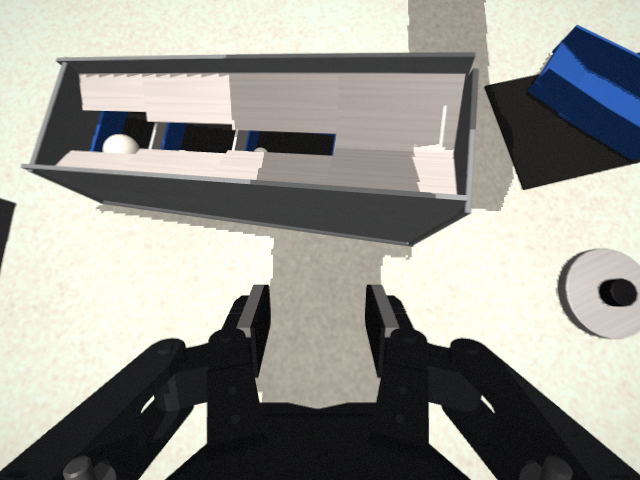

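Run:
```python
from h import *
import pickle
a=pickle.load(open("w15.pkl","rb"))[1]["color"][150:260,130:330]; b=pickle.load(open("w16.pkl","rb"))[1]["color"][90:180,70:350]
A=cv2.resize(a,(784,431),interpolation=2); B=cv2.resize(b,(784,252),interpolation=2)
im=cv2.convertScaleAbs(np.vstack([A,B])[:600],alpha=1.6); cv2.imwrite("pics/z16.png",cv2.resize(im,None,fx=.85,fy=.85)[:,:,::-1])
st=r.observe(); print(st["ee_pos"],st["wrist_force"],st["qpos"].round(1),st["joint_velocities"].round(1))
```

```text
[0.70821881 0.0310257  0.19292579] [ 0.55215104 -0.0801775   1.11515108] [ -2.8  73.1  77.2 120.6  -1.5  -2.7] [-0.3 -4.2  0.   0.   0.   0. ]
```

View pics/z16.png

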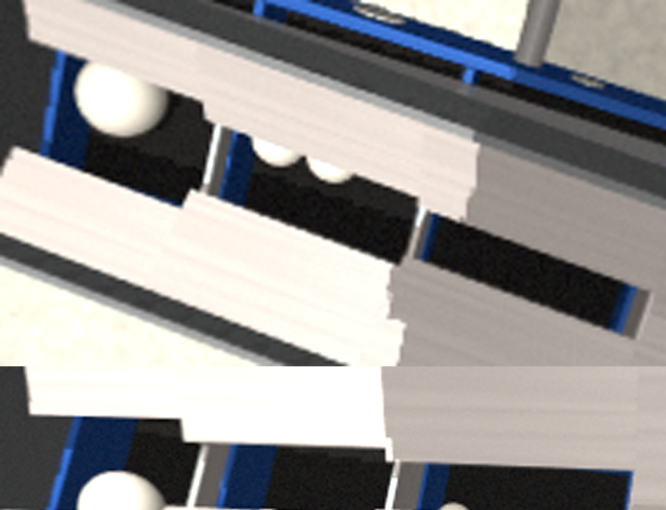

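One small ball shows in the small compartment from this side (260,152); joints are near range limits here, so I back off to an upright pose that sees the middle of that compartment.

```bash
python3 -c "
from h import *
print(inc((.71,.03,.28),rotdown(0)))"
```

```text
{'tx': -7.87, 'ty': -0.13, 'tz': -3.73, 'wx': 0.18, 'wy': -26.5, 'wz': 0.21}
```

jog_arm:
  gripper: 4.5
  increments:
    - {"tx":-2,"ty":0,"tz":-1,"wx":0,"wy":-5,"wz":0}
    - {"tx":-4,"ty":0,"tz":-2,"wx":0,"wy":-11,"wz":0}
    - {"tx":-6,"ty":0,"tz":-3,"wx":0,"wy":-18,"wz":0}
    - {"tx":-7.5,"ty":0,"tz":-3.7,"wx":0,"wy":-24,"wz":0}
    - {"tx":-7.9,"ty":0,"tz":-3.7,"wx":0,"wy":-26.5,"wz":0}
    - {"tx":-7.9,"ty":0,"tz":-3.7,"wx":0,"wy":-26.5,"wz":0}
    - {"tx":-7.9,"ty":0,"tz":-3.7,"wx":0,"wy":-26.5,"wz":0}

```text
time: 26.05
ee_pos: [0.7113, 0.0315, 0.287]
tool_rot: [-21.9, 89.5, -21.7]
wrist_force: [-0.4, 1.0, -0.1]
opening: 0.526
```

Run:
```python
from h import *
import pickle
st=r.observe(); print(st["time"],st["ee_pos"],st["qpos"].round(1))
s=r.snapshot("wrist"); save(s,"w17"); pickle.dump((st,s),open("w17.pkl","wb"))
p=proj(s,O+YG*.028+[0,0,.08],st)[0].astype(int); print(p)
y0=max(p[1]-70,0);x0=max(p[0]-170,0)
im=cv2.convertScaleAbs(cv2.resize(s["color"][y0:y0+140,x0:x0+240],None,fx=3.2,fy=3.2,interpolation=2),alpha=1.5); cv2.imwrite("pics/z17.png",im[:,:,::-1])
```

```text
26.05 [0.71128193 0.03148504 0.28703231] [-3.3 35.9 21.4 75.  -0.2 -3.6]
[286  59]
```

View pics/z17.png

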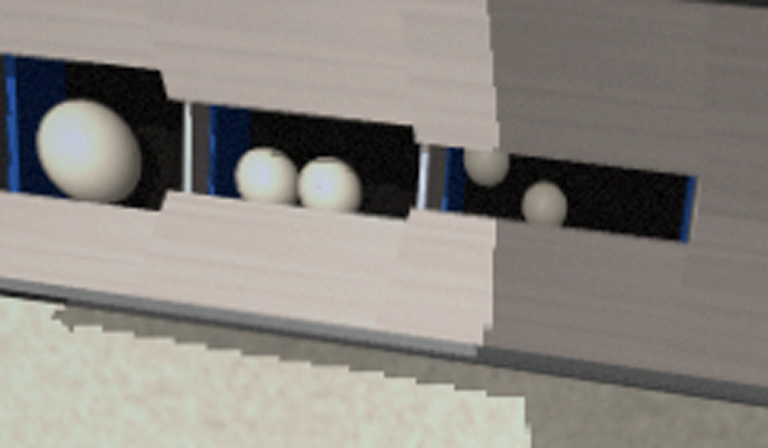

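All five show: the 30 mm ball in the large compartment, two 20 mm in the medium, two 15 mm in the small. The robot is clear of everything, so I'm handing in.

```bash
python3 -c "
from h import *
r.finish_job(); print('done')"
```

```text
the job is handed in; nothing more can be done
done
```

The job is done and handed in at about 26 s, and my last checks found nothing wrong.

- **Drawer:** I pushed it in with closed fingers until it stopped, with the force rising from about 2 N to 12 N.
- **Pour:** I tipped the scoop over the head of the trough at about 8°/s. The balls started out before 26°, so I held there about 0.8 s, then went on to 40°. The lip stayed 30–40 mm above the bottom of the V, and the balls rolled down in file.
- **Scoop:** The camera shows it empty and upright on its mat. I set it down about 1 cm nearer the mat's centre than it started.
- **Balls:** Before handing in, a wrist-camera picture looking down through the slots showed the 30 mm ball in the large compartment. It also showed both 20 mm balls in the medium compartment and both 15 mm balls in the small one.
- **Other things:** I did not approach the jar, its lid, the tube rack or the wash bottle, and the arm was clear of everything at the end.

Three results did not go cleanly:

- **Joint limits:** One inspection pose could not be fully reached. It brought joints 3 and 4 right to the edge of their ranges (77.2° and 120.6°), and I moved away at once.
- **Grader position:** Two pictures put the grader about 2–3 mm further towards its foot than I had assumed. Its corner in the top picture was further off, by about 7 mm, but I was unsure of its height. I left the aim unchanged, so the lip was then about at the marked head point.
- **Ball detection:** The trained networks missed several balls in the compartments, so the final count is from looking at the picture myself.

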